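Let the screwdriver swing blade-down, lock both lid screws of the lamp box, pot the tool

TASK

Pinch the big screwdriver by the ball at the end of its handle, lift it off its cradle still lying level, then ease your grip just enough that it swings down in your fingers until the blade points straight down, and grip it firmly again. With its blade turn both slotted lid screws of the lamp's gear box clockwise fully home, in either order, without touching the box with your fingers, then stand the screwdriver blade-down in the steel pot and let go. Do not drop it on the bench, and leave the tape roll, the plywood offcut and the glue jar alone.

Things in the scene. Friction and masses are not known exactly. Their poses are not given: they have to be found in the camera images.
- ball (a point): Centre of the black ball, 32 mm across, at the handle end of the loose screwdriver (0.2 kg, 201 mm long). It starts 60 mm above the bench, overhanging the cradle, free to be pinched from above with the fingers closing along the tool's y. The tool runs from here along its own -x axis; it starts lying level in the cradle with y level and z up; hanging blade-down, x points up.
- blade_tip (a point): Middle of the end of the blade, 185 mm from the ball's centre; axes as for ball. From the ball: black neck 16 mm thick to 26 mm, wooden handle 25 mm thick to 72 mm, square steel shaft 14 mm thick to 155 mm, flat blade to 185 mm, 24 mm wide along z, 5 mm thick along y. The blade's width stays in the plane the tool swings in, square to the line the fingers close along.
- balance (a point): Balance point of the screwdriver, 105 mm from the ball's centre; axes as for ball. Pinched by the ball with a firm grip (60 N or more) the tool stays level; as the fingers open past 30 mm to about 31.2 mm (squeeze from some 25 N down to 5 N) it turns about the ball within about 1 s and hangs, nearer to plumb the lighter the pinch; at about 32 mm it drops out.
- screw_near_slot (a point): Point on the axis of the lid screw at the box's -x end, on the floor of its slot, 54 mm above the bench. The steel head is a 42 mm disc with two lobes standing 10 mm above the slot floor (top 64 mm above the bench), a straight slot between them 11 mm wide, 38 mm long, open at both ends. The slot lies along this point's y axis and turns with the screw.
- screw_far_slot (a point): The same for the lid screw at the box's +x end, 96 mm from the other.
- screw_near (a joint): Turn of the near screw in rad, growing clockwise seen from above. 0: slot across the box; 1.57: fully home at its stop, slot along the box's long side. It starts between 0 and 0.45, takes 0.06 N m to turn and stays where it is left. The blade has about 0.25 rad of play in the slot, so the tool must turn that much farther.
- screw_far (a joint): The same for the far screw.
- gear_box: Fixed white metal box with an aluminium lid, 174 (x) by 120 (y) by 50 mm high, carrying the two screws on its lid 48 mm either side of its centre along x. Origin: centre of its underside.
- cradle: Fixed plywood cradle, 80 (x) by 60 (y) mm, with two notched uprights 65 mm high at x = -23 and +23 mm; the notches are 20 mm wide with their floor 53 mm above the bench. Origin: centre of its underside; the screwdriver lies along its x axis, with the ball's centre at x = +107 mm.
- pot: Fixed open steel pot, mouth about 84 mm across inside at the rim, narrowing a little downward, 95 mm high, inner floor about 5 mm above the bench. Origin: centre of its underside.
- tape: Bystander: roll of paper tape lying flat, 90 mm across, 24 mm high. Origin: centre of its underside.
- offcut: Bystander: plywood offcut lying flat, 90 by 130 by 18 mm. Origin: centre of its underside.
- glue_jar: Bystander: amber glass jar with a white cap, 60 mm across, 85 mm high. Origin: centre of its underside.
Mind the look-alikes: they are no part of the job. Of the things like the part that bears ball, leave any that is blue or turquoise; of the rest the larger one is meant.

How it is judged:
By the outcome, as a careful person would: the job done as asked, in the order asked, and still so for the second after the job is handed in, with the robot touching nothing.
It also fails if it takes over 70 s, if anything falls off the work surface, if the arm or the gripper's body presses on something with over 40 N, if the wrist force passes 120 N, or if a joint passes its speed limit or range.

ROBOT

A 6-joint arm with a two-finger parallel gripper is mounted at the origin on the work surface. World frame = base frame: x ahead of the robot, y to its left, z up, the work surface at z = 0. Lengths are in m, angles in degrees, forces in N, time in s.
With the tool pointing down it reaches from about 0.325 to 0.9 m from the base axis. Payload 6.1 kg.
Tool frame: the origin (TCP) lies between the finger pads; the fingertips stand 19 mm ahead of it and the grasp point (between the pads) is the TCP; z points along the fingers, y is the line along which they close (so a half turn about z gives the same grasp; the last joint's range is limited). The gripper opens to 85 mm and grips with 20 to 120 N. Pads are 22 mm wide; open, the fingers measure 114 mm over their backs; the gripper's body (76 mm by 85 mm) begins 54 mm behind the grasp point. The pads swing forward as they close: fully open they stand 13 mm farther back than shut.
Start: joints at [57.347, 12.628, 87.462, -0, 79.91, -7.225], TCP at [0.268, 0.564, 0.25] pointing down, gripper open.
Joint ranges: [-170.65, 170.65], [-52.31, 119.04], [5.05, 147.46], [-71.25, 251.25], [11.57, 151.72], [-153.62, 153.62]. Speed limits (degrees/s): [147.25, 147.25, 172.46, 180, 180, 180].

INTERFACE

Orientations are given as a 3x3 rotation matrix whose columns are the frame's x, y, z axes.
In Python, from cell import * gives the robot as it stands. The module is installed in compiled form; this text tells all that it offers.
- The arm moves only by the tool drive_tool, never from a script. Its argument "moves" is a list that holds one entry, the list of rows, each a list of 6 numbers: the shift along the tool's x, y, z in units of 0.1 m (1.0 is 0.1 m), then the turn, a rotation vector about the tool's x, y, z in units of pi/4 rad (1.0 is pi/4 rad). In form: [[[x, y, z, ax, ay, az], ...]]. A call has 1 to 20 rows; each row shifts and turns the commanded pose from where the row before left it, along the tool's axes as they then stand; what a row does not reach is not made up. A row lasts 1/10 s, in which the tool goes at most 50 mm and 8.59 degrees, less where a joint would pass 70% of its speed; a pose out of reach is approached as far as the arm can. A call with a number of a shift or a turn outside -1 to 1 is refused whole. A call with a gripper value outside its range is refused whole. "fingers" is the closure in counts, from 0 (fully open) to 255 (shut), set as the call begins (left out, the last holds). The fingers move at their own pace and stop on an object; the grip force is fixed at half the most. Time passes only in rows, so rows that do not move let the fingers close. It gives the time, the measured TCP pose, the force, the opening and the grip force at its end, in the units of the state.
- state(): the state, without advancing time (a new reading comes with each control period).
- get_image(name): name is "scene" or "side" or "wrist"; returns a dict with "image" (400x640x3 uint8, red, green, blue), "z_map" (400x640 float32, m along the optical axis (not along the pixel's ray), 0 where there is no reading), "mtx" (3x3 intrinsics, pixels), "R" (3x3) and "t" (3): a world point X has camera coordinates R X + t. Camera axes: x right, y down, z forward; pixel columns grow to the right and rows downward; lengths in m; the calibration is good to about 2 mm. A picture is of the moment at which its call begins.
- close_job(): hands the job in; it is judged then, once.
The state is a dict: "clock": time; "joint_positions": joint angles; "joint_vel": joint speeds; "joint_efforts": joint torques, N m; "tool_pos": TCP position; "ee_rot": TCP orientation; "wrist_force": force on the tool from outside, world axes, zero at the start; "torque": the same for the moment, N m; "width": opening from 0.0 (shut) to 1.0 (fully open); "grip_force": force on a finger pad.
Only numpy, scipy, OpenCV 4.12 (cv2) and the standard library are available. Lean on these libraries where they do the work, as an engineer would, in place of code of your own. Each camera call takes 0.05 s, during which the arm holds its last target. There are 200 camera calls.

## Working session

There is one attempt and no reset: what is moved stays moved. The work goes in short steps, Python scripts to look and compute and a tool call to move; the robot and the scene stay as the last step left them, time stands still between calls to the robot, and variables do not carry over. Pictures are saved under pics/ and viewed, at most 10 in all, crops included, and the job is handed in when it is done.

Besides the shell and the picture viewer there is one more tool, called after "Request:" in YAML: its name, and indented under it one key for each argument. drive_tool: Moves the arm, as the interface text tells. Its arguments: {"type":"object","properties":{"moves":{"type":"array","items":{"type":"array","items":{"type":"array","items":{"type":"number","minimum":-1,"maximum":1}}}},"fingers":{"type":"number"}},"required":["moves"]}

```bash
mkdir -p pics; cat > h.py <<'E'
from cell import *
import numpy as np, cv2
def grab(n):
    d=get_image(n); np.savez(f'/tmp/{n}.npz',**d); return d
def save(d,f,crop=None,scale=1):
    im=d['image'][:,:,::-1]
    if crop: im=im[crop[1]:crop[3],crop[0]:crop[2]]
    cv2.imwrite('pics/'+f,cv2.resize(im,None,fx=scale,fy=scale,interpolation=cv2.INTER_CUBIC))
def cloud(d):
    v,u=np.mgrid[0:400,0:640]; K=d['mtx']; z=d['z_map']
    c=np.stack([(u-K[0,2])/K[0,0]*z,(v-K[1,2])/K[1,1]*z,z],-1)
    return (c-d['t'])@d['R']
def plane(d,u,v,h):
    r=d['R'].T@np.linalg.solve(d['mtx'],[u,v,1]); o=-d['R'].T@d['t']
    return o+r*(h-o[2])/r[2]
E
python3 - <<'E'
from h import *
a=[grab(n) for n in('scene','side','wrist')]
for d,n in zip(a,('scene','side','wrist')):
    save(d,n+'0.png'); print(n,-d['R'].T@d['t'],d['R'][2])
print(state())
E
```

```text
scene [0.97704064 0.40275002 0.76490067] [-0.45731008 -0.50336244 -0.73313965]
side [-0.05518514 -0.95372259  0.68054634] [ 0.46607188  0.71607212 -0.5196323 ]
wrist [0.20144834 0.59584212 0.37454726] [ 0.25939334 -0.12440341 -0.95772589]
{'clock': 0.15, 'joint_positions': array([ 5.73473831e+01,  1.26659989e+01,  8.75118267e+01,  1.47944323e-03,
        7.99110619e+01, -7.22304711e+00]), 'joint_vel': array([-0.04263166, -0.1321049 , -0.16695948, -0.05765921, -0.02572596,
        0.05785949]), 'joint_efforts': array([ 1.36295192e-03, -4.97481608e+01, -3.89904749e+01, -2.41720963e-04,
        7.16185517e-03, -2.09627405e-05]), 'tool_pos': array([0.26810839, 0.56407577, 0.2494279 ]), 'ee_rot': array([[-9.03111758e-01,  4.29404722e-01, -8.58441071e-04],
       [ 4.29405523e-01,  9.03110860e-01, -1.29247761e-03],
       [ 2.20271465e-04, -1.53587106e-03, -9.99998796e-01]]), 'wrist_force': array([ 0.12243943, -1.05398454,  0.21913481]), 'torque': array([ 0.00425486, -0.04801899,  0.00372849]), 'grip_force': 0.0, 'width': 1.0021832229044154}
```

View pics/scene0.png

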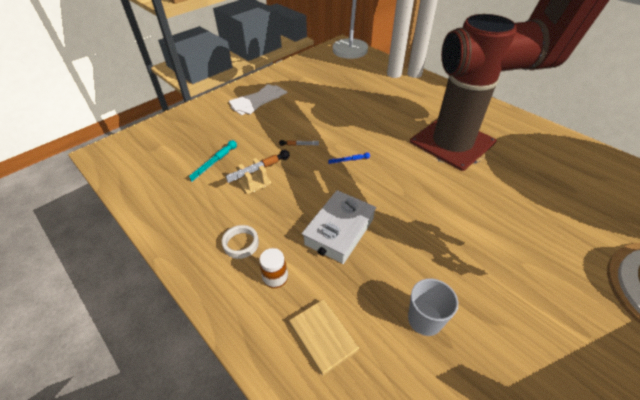

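View pics/side0.png

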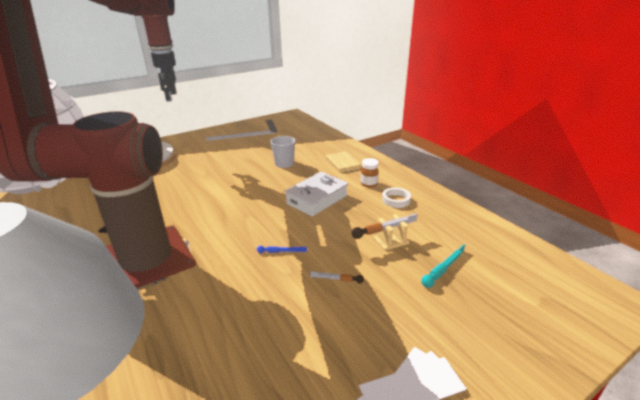

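The scene view shows the cradle tool's black ball at (285,155), the gear box around (340,228) and the pot at (432,305). The small black and orange look-alike is at (283,143). In the side view the ball is at (357,232), the box at (317,193) and the pot at (283,152).

```bash
python3 - <<'E'
from h import *
D={n:dict(np.load(f'/tmp/{n}.npz')) for n in('scene','side')}
def comp(n,mask,uv,p):
    k,l=cv2.connectedComponents(mask.astype(np.uint8),connectivity=8)
    y,x=np.nonzero(mask); i=np.argmin((x-uv[0])**2+(y-uv[1])**2)
    return l==l[y[i],x[i]]
for n,uvs in (('scene',dict(ball=(285,155),box=(340,220),pot=(432,300),hand=(270,160),tip=(232,178))),('side',dict(ball=(357,232),box=(320,190),pot=(283,148),tip=(412,218)))):
    d=D[n]; p=cloud(d); im=d['image'].astype(int); h=p[...,2]; hv=cv2.cvtColor(d['image'],cv2.COLOR_RGB2HSV)
    u,v=uvs['ball']; roi=np.zeros(h.shape,bool); roi[v-9:v+10,u-9:u+10]=1
    m=comp(n,roi&(im.max(2)<70)&(h>.03),(u,v),p); y,x=np.nonzero(m)
    print(n,'ball',m.sum(),x.mean(),y.mean(),x.min(),x.max(),y.min(),y.max(),plane(d,x.mean(),y.mean(),.06), p[m].mean(0))
    # steel blade
    u,v=uvs['tip']; roi[:]=0; roi[v-14:v+15,u-14:u+15]=1
    m=roi&(h>.05)&(h<.09)&(hv[...,1]<70); q=p[m]; print('blade',m.sum(),q.mean(0), q.min(0),q.max(0))
    u,v=uvs['box']; roi[:]=0; roi[v-45:v+46,u-45:u+46]=1
    m=comp(n,roi&(h>.042)&(h<.056)&(hv[...,1]<60),(u,v),p); y,x=np.nonzero(m)
    r=cv2.minAreaRect(p[m][:,:2].astype(np.float32)); print('lid',m.sum(),r,np.median(h[m]))
    roi2=comp(n,roi&(h>.0575)&(h<.075),(u,v),p)
    k,l,s,c=cv2.connectedComponentsWithStats((roi&(h>.0575)&(h<.075)).astype(np.uint8))
    for i in range(1,k):
        if s[i,4]>8: print(' head',s[i],p[l==i].mean(0),p[l==i].min(0),p[l==i].max(0))
    u,v=uvs['pot']; roi[:]=0; roi[max(v-40,0):v+41,u-40:u+41]=1
    m=roi&(h>.088)&(h<.102); q=p[m]; c,rr=cv2.minEnclosingCircle(q[:,:2].astype(np.float32)); print('pot',m.sum(),c,rr)
    save(d,n+'_box.png',(uvs['box'][0]-50,uvs['box'][1]-45,uvs['box'][0]+50,uvs['box'][1]+45),6)
E
```

```text
scene ball 90 283.73333333333335 154.64444444444445 278 289 150 159 [ 0.48458839 -0.28329666  0.06      ] [ 0.49000384 -0.27573602  0.06776022]
blade 144 [ 0.63844904 -0.30731507  0.06372574] [ 0.60406324 -0.33323059  0.0504599 ] [ 0.66650965 -0.29613184  0.07379941]
lid 2274 ((0.5378614068031311, 0.0025850683450698853), (0.17636579275131226, 0.12121756374835968), 15.169601440429688) 0.05006626940347833
 head [347 198  11  11  62] [ 0.48246519 -0.00687105  0.06281248] [ 0.47407671 -0.0256767   0.05753572] [0.48752513 0.00998403 0.06709215]
 head [341 201  12  11  64] [ 0.5040276  -0.00849167  0.06312252] [ 0.49584241 -0.02896848  0.05816003] [0.51061123 0.00971933 0.06670881]
 head [326 223  14  10  72] [0.57500945 0.01438933 0.06290275] [ 0.56616766 -0.00379444  0.05795986] [0.58286907 0.03254905 0.06797577]
 head [322 228  14  10  75] [0.59614005 0.01949972 0.06314471] [ 0.58736464 -0.00177764  0.05762018] [0.60335497 0.03611687 0.06716307]
pot 396 (0.5776744484901428, 0.30127647519111633) 0.04674302786588669
side ball 61 358.1803278688525 232.59016393442624 353 365 229 236 [ 0.483
[... 527 characters left out ...]
64] [ 0.71861584 -0.01633428  0.05794781] [0.72876472 0.01208437 0.07457073]
 head [320 175  14   8  57] [0.58094222 0.01043272 0.06051881] [ 0.56377133 -0.01297913  0.05774531] [0.60017133 0.03134353 0.0649395 ]
 head [306 185   7   7  30] [ 0.49951918 -0.01425975  0.06108296] [ 0.4915067  -0.03118411  0.05751134] [0.5074769  0.00412488 0.06455671]
 head [300 187   8   6  26] [ 0.47718189 -0.01388503  0.06101504] [ 0.47190331 -0.03063806  0.05827284] [0.48363021 0.00498491 0.06346386]
 head [352 226  14  10 105] [ 0.48182558 -0.28958598  0.066898  ] [ 0.46674459 -0.30042045  0.05806164] [ 0.51208947 -0.2766448   0.07491967]
pot 79 (0.5735799074172974, 0.2970544695854187) 0.04805236682295799
```

```bash
cat >> h.py <<'E'
from scipy.spatial.transform import Rotation as Ro
def Rd(a):
    a=np.radians(a); return np.array([[np.cos(a),np.sin(a),0],[np.sin(a),-np.cos(a),0],[0,0,-1]])
def want(pos,a,R=None):
    s=state(); R0=s['ee_rot']; p=s['tool_pos']
    R1=Rd(a) if R is None else R
    rv=Ro.from_matrix(R0.T@R1).as_rotvec()
    print('t',round(s['clock'],2),'pos',p.round(4),'yaw',np.degrees(np.arctan2(R0[1,0],R0[0,0])).round(2),'zax',R0[:,2].round(4),'w',round(s['width']*85,2),'F',round(s['grip_force'],1),'wf',s['wrist_force'].round(1),'j6',s['joint_positions'][5].round(1))
    print(' shift(0.1m, before turn)',(R0.T@(np.array(pos)-p)*10).round(3),' after turn',(R1.T@(np.array(pos)-p)*10).round(3),' turn(pi/4)',(rv/(np.pi/4)).round(3))
E
python3 - <<'E'
from h import *
d=dict(np.load('/tmp/scene.npz')); e=dict(np.load('/tmp/side.npz'))
for uv in((283,143),(318,143),(369,155)): print(plane(d,*uv,.01))
for uv in((358,279),(313,274)): print(plane(e,*uv,.01))
want((.484,-.285,.20),170.6)
E
```

```text
[ 0.41341982 -0.37934732  0.01      ]
[ 0.33099094 -0.29812914  0.01      ]
[ 0.25735982 -0.14056632  0.01      ]
[ 0.41043236 -0.385354    0.01      ]
[ 0.3289846  -0.30973168  0.01      ]
t 0.15 pos [0.2681 0.5641 0.2494] yaw 154.57 zax [-9.0e-04 -1.3e-03 -1.0e+00] w 85.19 F 0.0 wf [ 0.1 -1.1  0.2] j6 -7.2
 shift(0.1m, before turn) [-5.596 -6.74   0.503]  after turn [-3.517 -8.024  0.494]  turn(pi/4) [-0.002 -0.001 -0.356]
```

View pics/scene_box.png

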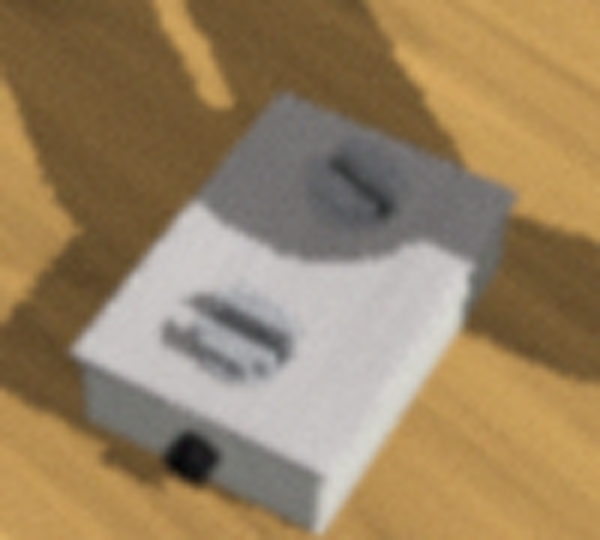

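Both slots are visible: the near one at about (360,185) in the crop and the far one at about (240,325).

Request:
drive_tool:
  moves:
    - [[-0.25,-0.3,0,0,0,0],[-0.25,-0.3,0,0,0,0],[-0.25,-0.3,0,0,0,0],[-0.25,-0.3,0,0,0,0],[-0.25,-0.3,0,0,0,0],[-0.25,-0.3,0,0,0,0],[-0.25,-0.3,0,0,0,0],[-0.25,-0.3,0,0,0,0],[-0.25,-0.3,0,0,0,0],[-0.25,-0.3,0,0,0,0],[-0.25,-0.3,0,0,0,0],[-0.25,-0.3,0,0,0,0],[-0.25,-0.3,0,0,0,0],[-0.25,-0.3,0,0,0,0],[-0.25,-0.3,0,0,0,0],[-0.25,-0.3,0,0,0,0],[-0.25,-0.3,0,0,0,0],[-0.25,-0.3,0,0,0,0],[-0.25,-0.3,0,0,0,0],[-0.25,-0.3,0,0,0,0]]
  fingers: 0

```text
clock: 2.15
tool_pos: [0.4623, -0.1937, 0.2501]
ee_rot: [[-0.903, 0.43, -0.0], [0.43, 0.903, 0.0], [0.0, 0.0, -1.0]]
wrist_force: [0.5, -0.7, 0.3]
width: 0.998
grip_force: 0.0
```

Request:
drive_tool:
  moves:
    - [[-0.2,-0.25,0.1,0,0,0],[-0.2,-0.25,0.2,0,0,0],[-0.2,-0.24,0.2,0,0,0],[0,0,0,0,0,-0.18],[0,0,0,0,0,-0.176],[0,0,0,0,0,0],[0,0,0,0,0,0]]
  fingers: 80

```text
clock: 2.85
tool_pos: [0.4846, -0.2846, 0.2002]
ee_rot: [[-0.986, 0.167, -0.0], [0.167, 0.986, 0.0], [0.0, 0.0, -1.0]]
wrist_force: [-0.3, -0.1, 0.4]
width: 0.687
grip_force: 0.0
```

```bash
python3 - <<'E'
from h import *
want((.484,-.285,.06),170.6)
d=grab('wrist'); save(d,'wrist1.png'); s=grab('side')
p=cloud(d); im=d['image'].astype(int)
m=(im.max(2)<70)&(p[...,2]>.04)&(p[...,2]<.09)&(np.hypot(p[...,0]-.484,p[...,1]+.285)<.05)
y,x=np.nonzero(m); print(m.sum(),x.min(),x.max(),y.min(),y.max(),p[m].mean(0))
E
```

```text
t 2.85 pos [ 0.4846 -0.2846  0.2002] yaw 170.39 zax [-2.e-04  2.e-04 -1.e+00] w 58.36 F 0.0 wf [-0.3 -0.1  0.4] j6 -118.8
 shift(0.1m, before turn) [ 0.005 -0.005  1.402]  after turn [ 0.006 -0.005  1.402]  turn(pi/4) [ 0.    -0.    -0.005]
1165 301 335 172 233 [ 0.4838947  -0.28293608  0.07168619]
```

View pics/wrist1.png

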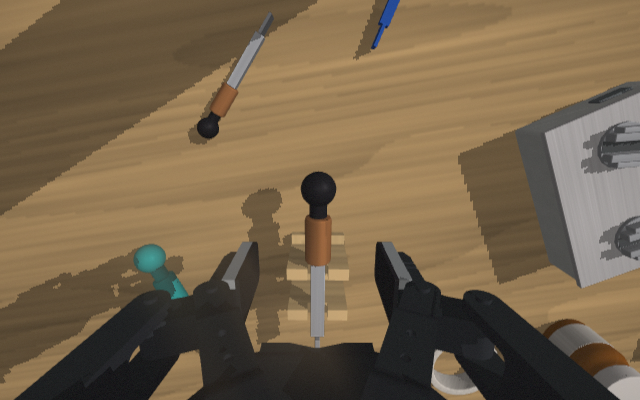

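The wrist view shows the ball at (318,189) and the shaft running straight down the image at column 317, so the gripper is nearly aligned with it.

```bash
python3 - <<'E'
from h import *
d=dict(np.load('/tmp/wrist.npz')); im=d['image'].astype(int)
m=(im.max(2)<60).astype(np.uint8); m[:165]=0;m[207:]=0;m[:,:295]=0;m[:,345:]=0
c=max(cv2.findContours(m,0,2)[0],key=cv2.contourArea); (u,v),r=cv2.minEnclosingCircle(c); print(u,v,r)
y,x=np.nonzero(m); x0,x1=x.min(),x.max(); y0=y.min(); print(x0,x1,y0)
b=plane(d,(x0+x1)/2,y0+(x1-x0)/2,.06); print('ball',b)
hv=cv2.cvtColor(d['image'],cv2.COLOR_RGB2HSV)
pts=[]
for r in range(268,332,6):
    q=np.nonzero((hv[r,300:340,1]<40)&(hv[r,300:340,2]>90))[0]+300
    if len(q)>5: pts.append(plane(d,(q[0]+q[-1])/2,r,.067)[:2])
pts=np.array(pts); vx,vy,cx,cy=cv2.fitLine(pts.astype(np.float32),2,0,.01,.01).ravel()
print('axis deg',np.degrees(np.arctan2(vy,vx)),'perp offset of ball',(b[0]-cx)*-vy+(b[1]-cy)*vx, 'from ball',np.degrees(np.arctan2(*(pts.mean(0)-b[:2])[::-1])))
want((b[0],b[1],.06),170.6)
E
```

```text
318.0 189.7058868408203 18.152191162109375
301 335 172
ball [ 0.48324582 -0.28274081  0.06      ]
axis deg -10.064873 perp offset of ball -0.0003729456505527848 from ball -9.870255197320578
t 2.95 pos [ 0.4848 -0.2845  0.2005] yaw 170.46 zax [ 2.e-04 -2.e-04 -1.e+00] w 58.45 F 0.0 wf [ 0.4  0.1 -0.2] j6 -118.9
 shift(0.1m, before turn) [0.018 0.015 1.405]  after turn [0.018 0.015 1.405]  turn(pi/4) [-0.     0.    -0.003]
```

Request:
drive_tool:
  moves:
    - [[0.018,0.015,0.1,0,0,0.01],[0,0,0.2,0,0,0],[0,0,0.2,0,0,0],[0,0,0.2,0,0,0],[0,0,0.2,0,0,0],[0,0,0.2,0,0,0],[0,0,0.15,0,0,0],[0,0,0.1,0,0,0],[0,0,0.05,0,0,0],[0,0,0,0,0,0],[0,0,0,0,0,0]]

```text
clock: 4.05
tool_pos: [0.4837, -0.2833, 0.0611]
ee_rot: [[-0.985, 0.171, 0.001], [0.171, 0.985, -0.001], [-0.001, -0.001, -1.0]]
wrist_force: [-0.0, -0.0, -0.3]
width: 0.685
grip_force: 0.0
```

Request:
drive_tool:
  moves:
    - [[0,0,0,0,0,0],[0,0,0,0,0,0],[0,0,0,0,0,0],[0,0,0,0,0,0],[0,0,0,0,0,0],[0,0,0,0,0,0],[0,0,0,0,0,0],[0,0,0,0,0,0]]
  fingers: 255

```text
clock: 4.85
tool_pos: [0.4833, -0.2831, 0.0604]
ee_rot: [[-0.985, 0.171, 0.0], [0.171, 0.985, -0.0], [-0.0, -0.0, -1.0]]
wrist_force: [1.2, -1.0, 0.9]
width: 0.342
grip_force: 59.1
```

Request:
drive_tool:
  moves:
    - [[0,0,-0.03,0,0,0],[0,0,-0.06,0,0,0],[0,0,-0.1,0,0,0],[0,0,-0.15,0,0,0],[0,0,-0.2,0,0,0],[0,0,-0.2,0,0,0],[0,0,-0.2,0,0,0],[0,0,-0.2,0,0,0],[0,0,-0.2,0,0,0],[0,0,-0.2,0,0,0],[0,0,-0.2,0,0,0],[0,0,-0.2,0,0,0],[0,0,-0.2,0,0,0],[0,0,-0.2,0,0,0],[0,0,-0.15,0,0,0],[0,0,-0.1,0,0,0],[0,0,-0.06,0,0,0],[0,0,0,0,0,0],[0,0,0,0,0,0]]

```text
clock: 6.75
tool_pos: [0.4829, -0.2827, 0.3244]
ee_rot: [[-0.985, 0.171, -0.001], [0.171, 0.985, 0.001], [0.001, 0.001, -1.0]]
wrist_force: [-0.2, -0.2, -2.1]
width: 0.34
grip_force: 59.3
```

```bash
python3 - <<'E'
from h import *
want((.5834,.0144,.30),104)
d=grab('scene'); p=cloud(d); h=p[...,2]
m=(h>.2)&(np.hypot(p[...,0]-.575,p[...,1]+.3)<.1)
y,x=np.nonzero(m); print(m.sum(), x.mean(),y.mean())
e=grab('side')
save(d,'s2.png'); K=d['mtx']
for dd in(d,e):
    c=dd['R']@np.array([.5,-.29,.25])+dd['t']; uv=dd['mtx']@c/c[2]; print(uv)
a=d['image'];b=e['image']
def crop(dd):
    c=dd['R']@np.array([.55,-.29,.28])+dd['t']; u,v=(dd['mtx']@c/c[2])[:2].astype(int)
    im=dd['image'][max(v-60,0):max(v-60,0)+120,max(0,u-70):max(0,u-70)+140,::-1]; return cv2.resize(im,(400,343))
cv2.imwrite('pics/c2.png',np.hstack([crop(d),crop(e)]))
E
```

```text
t 6.75 pos [ 0.4829 -0.2827  0.3244] yaw 170.14 zax [-1.2e-03  9.0e-04 -1.0e+00] w 28.88 F 59.3 wf [-0.2 -0.2 -2.1] j6 -118.6
 shift(0.1m, before turn) [-0.482  3.099  0.245]  after turn [2.64  1.694 0.244]  turn(pi/4) [-0.    -0.002  1.47 ]
2247 259.06853582554515 49.98531375166889
[271.27287701  99.70625317   1.        ]
[367.40656247 166.27746615   1.        ]
```

View pics/c2.png

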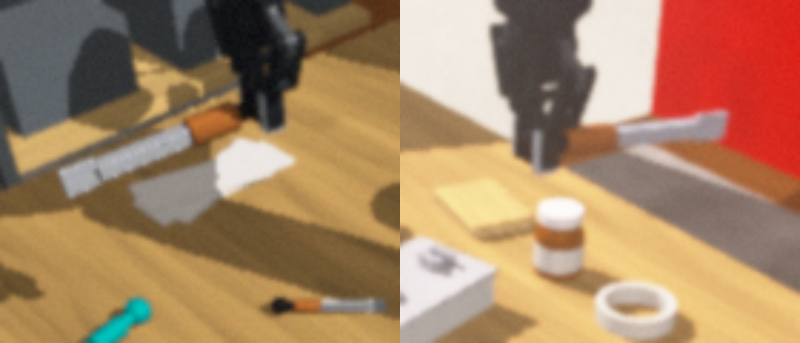

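The tool is still held level. Next I ease the grip.

Request:
drive_tool:
  moves:
    - [[0,0,0,0,0,0],[0,0,0,0,0,0],[0,0,0,0,0,0],[0,0,0,0,0,0],[0,0,0,0,0,0],[0,0,0,0,0,0],[0,0,0,0,0,0],[0,0,0,0,0,0],[0,0,0,0,0,0],[0,0,0,0,0,0],[0,0,0,0,0,0],[0,0,0,0,0,0]]
  fingers: 162.5

```text
clock: 8.05
tool_pos: [0.483, -0.2829, 0.3252]
ee_rot: [[-0.985, 0.171, -0.0], [0.171, 0.985, 0.0], [0.0, 0.0, -1.0]]
wrist_force: [-0.6, -0.0, -2.2]
width: 0.361
grip_force: 8.9
```

Request:
drive_tool:
  moves:
    - [[0,0,0,0,0,0],[0,0,0,0,0,0],[0,0,0,0,0,0],[0,0,0,0,0,0],[0,0,0,0,0,0],[0,0,0,0,0,0],[0,0,0,0,0,0],[0,0,0,0,0,0]]
  fingers: 161.6

```text
clock: 8.85
tool_pos: [0.4832, -0.2829, 0.3253]
ee_rot: [[-0.985, 0.171, -0.0], [0.171, 0.985, 0.0], [0.0, 0.0, -1.0]]
wrist_force: [-0.1, 0.0, -1.8]
width: 0.366
grip_force: 4.9
```

Request:
drive_tool:
  moves:
    - [[0,0,0,0,0,0],[0,0,0,0,0,0],[0,0,0,0,0,0],[0,0,0,0,0,0],[0,0,0,0,0,0],[0,0,0,0,0,0]]
  fingers: 255

```text
clock: 9.45
tool_pos: [0.4832, -0.283, 0.3253]
ee_rot: [[-0.985, 0.171, 0.0], [0.171, 0.985, -0.0], [-0.0, -0.0, -1.0]]
wrist_force: [0.1, 0.2, -2.3]
width: 0.335
grip_force: 59.3
```

```bash
cat >> h.py <<'E'
def proj(dd,P):
    c=dd['R']@np.asarray(P)+dd['t']; return (dd['mtx']@c/c[2])[:2]
def hang(tag=None):
    """tool axis direction and tip from depth clouds of both fixed cameras: shaft pixels below the TCP"""
    s=state(); tp=s['tool_pos']; out=[]
    for n in('scene','side'):
        d=grab(n); p=cloud(d); hv=cv2.cvtColor(d['image'],cv2.COLOR_RGB2HSV)
        r=np.hypot(p[...,0]-tp[0],p[...,1]-tp[1]); dz=tp[2]-p[...,2]
        m=(r<.035)&(dz>.03)&(dz<.178)&(d['z_map']>0)
        C=-d['R'].T@d['t']
        L=[]
        for y in np.unique(np.nonzero(m)[0]):
            x=np.nonzero(m[y])[0]
            if len(x)>=4: L.append([(x[0]+x[-1])/2,y])
        L=np.array(L,np.float32); vx,vy,cx,cy=cv2.fitLine(L,2,0,.01,.01).ravel()
        # plane through camera and image line
        K=np.linalg.inv(d['mtx']); r1=d['R'].T@K@[cx-50*vx,cy-50*vy,1]; r2=d['R'].T@K@[cx+50*vx,cy+50*vy,1]
        nn=np.cross(r1,r2); nn/=np.linalg.norm(nn); out.append((nn,C,d)); print(n,len(L),'line resid',np.abs((L[:,0]-cx)*vy-(L[:,1]-cy)*vx).mean().round(2),'TCP off plane mm',(nn@(tp-C)*1e3).round(1))
    ax=np.cross(out[0][0],out[1][0]); ax/=np.linalg.norm(ax); ax*=-np.sign(ax[2])
    A=np.array([o[0] for o in out]); b=np.array([o[0]@o[1] for o in out])
    pt=lambda z: np.linalg.solve(A[:,:2],b-A[:,2]*z)
    print('axis(down)',ax.round(4),'in tool frame',(s['ee_rot'].T@ax).round(4),'xy at TCP z',pt(tp[2]).round(4),'xy at tip z',pt(tp[2]-.185).round(4))
    if tag:
        ims=[]
        for _,_,d in out:
            u,v=proj(d,tp-[0,0,.1]).astype(int); u=min(max(u,60),580); v=min(max(v,60),340); ims.append(cv2.resize(d['image'][v-60:v+60,u-60:u+60,::-1],(400,400),interpolation=cv2.INTER_CUBIC))
        cv2.imwrite(f'pics/{tag}.png',np.hstack(ims))
E
python3 - <<'E'
from h import *
hang('hang1'); want((.5834,.0144,.30),104)
E
```

```text
scene 45 line resid 0.19 TCP off plane mm -0.1
side 54 line resid 0.19 TCP off plane mm -0.1
axis(down) [-0.0706 -0.0131 -0.9974] in tool frame [ 0.0673 -0.025   0.9974] xy at TCP z [ 0.4829 -0.2834] xy at tip z [ 0.4699 -0.2859]
t 9.55 pos [ 0.4832 -0.2829  0.3253] yaw 170.14 zax [ 0.  0. -1.] w 28.4 F 59.3 wf [ 0.9 -0.5 -1.5] j6 -118.6
 shift(0.1m, before turn) [-0.478  3.101  0.253]  after turn [2.643 1.692 0.253]  turn(pi/4) [ 0.   -0.    1.47]
```

View pics/hang1.png

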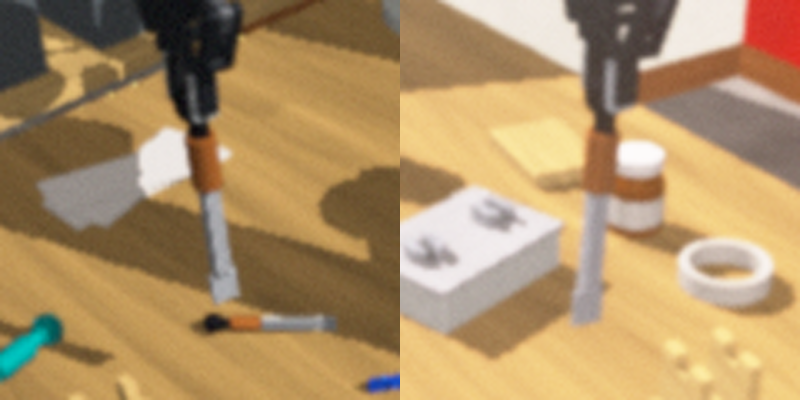

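It hangs close to plumb, but the measurement says about 4° past it. I'll ease again and let it settle.

Request:
drive_tool:
  moves:
    - [[0,0,0,0,0,0],[0,0,0,0,0,0],[0,0,0,0,0,0],[0,0,0,0,0,0],[0,0,0,0,0,0],[0,0,0,0,0,0],[0,0,0,0,0,0],[0,0,0,0,0,0],[0,0,0,0,0,0],[0,0,0,0,0,0],[0,0,0,0,0,0],[0,0,0,0,0,0]]
  fingers: 161.6

```text
clock: 10.75
tool_pos: [0.4832, -0.2829, 0.3253]
ee_rot: [[-0.985, 0.171, 0.0], [0.171, 0.985, -0.0], [-0.0, 0.0, -1.0]]
wrist_force: [1.4, -0.4, -1.7]
width: 0.365
grip_force: 4.9
```

```bash
python3 - <<'E'
from h import *
hang(); want((.5834,.0144,.30),104)
E
```

```text
scene 48 line resid 0.25 TCP off plane mm 1.0
side 54 line resid 0.17 TCP off plane mm 0.3
axis(down) [ 0.0295  0.0632 -0.9976] in tool frame [-0.0181  0.0673  0.9976] xy at TCP z [ 0.4761 -0.2911] xy at tip z [ 0.4816 -0.2794]
t 10.85 pos [ 0.4832 -0.2829  0.3253] yaw 170.15 zax [ 0.  0. -1.] w 31.3 F 4.9 wf [ 0.1 -0.5 -2.3] j6 -118.6
 shift(0.1m, before turn) [-0.479  3.101  0.253]  after turn [2.642 1.692 0.253]  turn(pi/4) [ 0.   -0.    1.47]
```

Request:
drive_tool:
  moves:
    - [[0,0,0,0,0,0],[0,0,0,0,0,0],[0,0,0,0,0,0],[0,0,0,0,0,0],[0,0,0,0,0,0],[0,0,0,0,0,0]]
  fingers: 255

```text
clock: 11.45
tool_pos: [0.4832, -0.2829, 0.3253]
ee_rot: [[-0.985, 0.171, 0.0], [0.171, 0.985, -0.0], [-0.0, -0.0, -1.0]]
wrist_force: [0.2, -0.8, -1.3]
width: 0.335
grip_force: 59.3
```

```bash
python3 - <<'E'
from h import *
hang(); want((.5834,.0144,.30),104)
E
```

```text
scene 47 line resid 0.23 TCP off plane mm 0.4
side 55 line resid 0.21 TCP off plane mm -0.3
axis(down) [-0.0214  0.0489 -0.9986] in tool frame [0.0294 0.0446 0.9986] xy at TCP z [ 0.4789 -0.2885] xy at tip z [ 0.4749 -0.2794]
t 11.55 pos [ 0.4832 -0.2829  0.3253] yaw 170.14 zax [-0. -0. -1.] w 28.43 F 59.3 wf [ 0.5 -0.1 -1.9] j6 -118.6
 shift(0.1m, before turn) [-0.478  3.101  0.253]  after turn [2.643 1.692 0.253]  turn(pi/4) [-0.    0.    1.47]
```

```bash
python3 - <<'E'
from h import *
s=state(); d=grab('wrist'); save(d,'wrist2.png'); p=cloud(d); q=(p-s['tool_pos'])@s['ee_rot']*1e3
m=(np.hypot(q[...,0],q[...,1])<35)&(q[...,2]>25)&(q[...,2]<200)
for a in range(30,200,10):
    k=m&(q[...,2]>=a)&(q[...,2]<a+10)
    if k.sum()>3:
        t=q[k]; y,x=np.nonzero(k); print(a,k.sum(),'x',t[:,0].min().round(1),t[:,0].max().round(1),'y',t[:,1].min().round(1),t[:,1].max().round(1),'px',x.min(),x.max(),y.min(),y.max())
for P in([0,0,0],[0,0,185],[12,0,185],[-12,0,185]): print(P,proj(d,s['tool_pos']+s['ee_rot']@np.array(P)/1e3))
for n in('scene','side'):
    d=dict(np.load(f'/tmp/{n}.npz')); q=(cloud(d)-s['tool_pos'])@s['ee_rot']*1e3
    print(n)
    for a in(80,100,120,140):
        k=(np.hypot(q[...,0],q[...,1])<30)&(q[...,2]>=a)&(q[...,2]<a+20); print(a,k.sum(),np.median(q[k],0).round(1))
E
```

```text
30 372 x 4.0 15.3 y -11.3 11.6 px 297 336 212 230
40 288 x 2.6 15.6 y -12.0 12.4 px 296 337 206 231
50 203 x 7.6 16.3 y -11.5 11.8 px 298 335 200 217
60 176 x 8.4 16.7 y -11.4 11.8 px 299 334 195 211
70 154 x 9.2 17.2 y -11.5 11.8 px 300 333 191 205
80 20 x 10.4 17.2 y -10.8 11.1 px 301 332 190 199
90 34 x 12.2 13.1 y -6.3 6.7 px 308 325 189 192
100 70 x 12.5 13.6 y -6.5 6.9 px 308 325 185 189
110 60 x 12.6 14.3 y -6.8 7.1 px 308 325 181 185
120 58 x 13.7 14.8 y -6.2 6.6 px 309 324 178 181
130 46 x 14.3 15.1 y -6.4 6.8 px 309 324 175 177
140 47 x 14.5 15.6 y -6.7 7.1 px 309 324 172 175
150 36 x 14.4 16.2 y -6.7 7.2 px 309 324 169 172
160 57 x 15.6 21.4 y -6.1 6.5 px 310 323 162 169
170 11 x 20.6 22.0 y -2.3 2.7 px 314 319 160 162
180 9 x 22.0 22.9 y -1.3 1.8 px 315 318 157 159
190 7 x 22.4 22.8 y -1.3 1.8 px 315 318 156 157
[0, 0, 0] [316.24426879 271.74929478]
[0, 0, 185] [316.25765993 179.2534874 ]
[12, 0, 185] [316.26214509 167.95618656]
[-12, 0, 185] [316.25327113 190.30809329]
scene
80 41 [ 0.8  7.5 90.3]
100 42 [  2.4   6.8 110.1]
120 40 [  3.7   6.3 131.2]
140 39 [  4.    6.1 150. ]
side
80 50 [10.1 -8.8 88.7]
100 59 [ 10.9  -6.5 109.4]
120 55 [ 11.3  -6.9 130.7]
140 51 [ 11.7  -7.1 150.1]
```

View pics/wrist2.png

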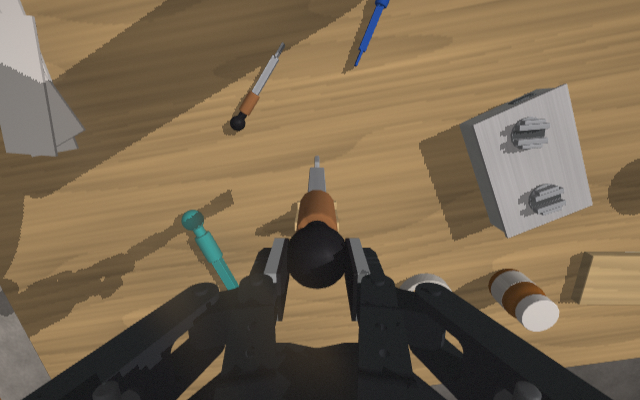

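The wrist view shows the tool leaning about 3.2° toward tool +x, with the tip near (317,158), and no lean sideways. Both screws are visible at (530,133) and (546,200), so I'll measure them from this image.

```bash
cat >> h.py <<'E'
def screws(d,lo=.0585):
    p=cloud(d); h=p[...,2]
    for nm,c in(('A',(.4907,-.0105)),('B',(.5845,.0155))):
        r=np.hypot(p[...,0]-c[0],p[...,1]-c[1]); k=(h>lo)&(h<.068)&(r<.03)
        if k.sum()<20: print(nm,'none'); continue
        P=p[k][:,:2].astype(np.float32); _,lab,cen=cv2.kmeans(P,2,None,(3,50,1e-6),10,cv2.KMEANS_PP_CENTERS)
        lab=lab.ravel(); s=[(lab==i).sum() for i in(0,1)]
        cc,rr=cv2.minEnclosingCircle(P); v=cen[1]-cen[0]
        angs=[np.degrees(np.arctan2(*cv2.fitLine(P[lab==i],2,0,.01,.01).ravel()[1::-1]))%180 for i in(0,1)]
        print(nm,'n',s,'circle',np.round(cc,4),round(rr,4),'mean',cen.mean(0).round(4),'sep',np.hypot(*v).round(4),'slot(deg) from centres',(np.degrees(np.arctan2(v[1],v[0]))+90)%180,'from lobes',np.round(angs,1),'ztop',np.percentile(h[k],90).round(4))
    k=(h>.045)&(h<.055)&(np.hypot(p[...,0]-.537,p[...,1]-.002)<.12); r=cv2.minAreaRect(p[k][:,:2].astype(np.float32)); print('lid',r)
E
python3 - <<'E'
from h import *
d=dict(np.load('/tmp/wrist.npz')); screws(d)
E
```

```text
A n [np.int64(309), np.int64(296)] circle [ 0.4902 -0.0108] 0.022 mean [ 0.4897 -0.0119] sep 0.0219 slot(deg) from centres 85.06165 from lobes [85.7 85.1] ztop 0.0669
B n [np.int64(304), np.int64(302)] circle [0.5828 0.0147] 0.0223 mean [0.5818 0.0134] sep 0.0217 slot(deg) from centres 102.51964 from lobes [101.8 101.7] ztop 0.0666
lid ((0.5365569591522217, 0.002677708864212036), (0.17459885776042938, 0.12187407910823822), 14.961725234985352)
```

Request:
drive_tool:
  moves:
    - [[0,0,0,0,-0.035,0],[0,0,0,0,-0.036,0],[-0.05,0.1,0,0,0,0],[-0.05,0.2,0,0,0,0],[-0.05,0.25,0,0,0,0],[-0.05,0.25,0,0,0,0],[-0.05,0.25,0,0,0,0],[-0.05,0.25,0,0,0,0],[-0.05,0.25,0,0,0,0],[-0.05,0.2,0,0,0,0],[-0.05,0.15,0,0,0,0],[0,0.1,0,0,0,0],[0,0,0,0,0,0],[0,0,0,0,0,0]]

```text
clock: 13.0
tool_pos: [0.5615, -0.0939, 0.3278]
ee_rot: [[-0.984, 0.171, 0.055], [0.171, 0.985, -0.01], [-0.056, -0.001, -0.998]]
wrist_force: [-0.9, 0.1, -1.0]
width: 0.334
grip_force: 59.4
```

```bash
cat >> h.py <<'E'
def lean():
    """tool lean seen by the wrist camera, tool frame and world"""
    s=state(); d=grab('wrist'); q=(cloud(d)-s['tool_pos'])@s['ee_rot']
    k=(np.hypot(q[...,0],q[...,1])<.035)&(q[...,2]>.09)&(q[...,2]<.152)&(abs(q[...,1])<.012)
    t=q[k]; sx=np.polyfit(t[:,2],t[:,0],1); sy=np.polyfit(t[:,2],t[:,1],1)
    ax=np.array([(t[:,0].mean()-.007)/t[:,2].mean(),t[:,1].mean()/t[:,2].mean(),1]); ax/=np.linalg.norm(ax)
    print('slopes',sx.round(4),sy.round(4),'axis tool',ax.round(4),'world',(s['ee_rot']@ax).round(4))
    return d
E
python3 - <<'E'
from h import *
d=lean(); screws(d); want((.5845,.0155,.30),104)
E
```

```text
slopes [0.0547 0.0076] [0.0017 0.0001] axis tool [0.0599 0.0021 0.9982] world [-0.004   0.0023 -1.    ]
A n [np.int64(324), np.int64(306)] circle [ 0.4902 -0.0102] 0.0221 mean [ 0.4904 -0.0101] sep 0.0218 slot(deg) from centres 84.87787 from lobes [84.6 85.2] ztop 0.0667
B n [np.int64(286), np.int64(278)] circle [0.5828 0.0144] 0.022 mean [0.5823 0.0143] sep 0.0217 slot(deg) from centres 101.470406 from lobes [101.1 100.4] ztop 0.0667
lid ((0.5371204614639282, 0.0029332712292671204), (0.17437762022018433, 0.12048695236444473), 15.032952308654785)
t 13.05 pos [ 0.5615 -0.0942  0.3278] yaw 170.11 zax [ 0.0547 -0.01   -0.9985] w 28.38 F 59.4 wf [-0.7  0.3 -1.5] j6 -97.8
 shift(0.1m, before turn) [-0.023  1.12   0.279]  after turn [1.008 0.489 0.278]  turn(pi/4) [0.04  0.063 1.469]
```

```bash
cat >> h.py <<'E'
def Rt(a,t=-3.3): return Rd(a)@Ro.from_euler('y',t,degrees=True).as_matrix()
E
python3 - <<'E'
from h import *
want((.5828,.0145,.28),0,Rt(101.5))
E
```

```text
t 13.05 pos [ 0.5615 -0.0942  0.3278] yaw 170.11 zax [ 0.0547 -0.01   -0.9985] w 28.38 F 59.4 wf [-0.7  0.3 -1.5] j6 -97.8
 shift(0.1m, before turn) [0.003 1.107 0.478]  after turn [1.048 0.426 0.418]  turn(pi/4) [ 0.086 -0.002  1.522]
```

Request:
drive_tool:
  moves:
    - [[0,0.1,0,0,0,0],[0,0.2,0,0,0,0],[0,0.2,0,0,0,0],[0,0.2,0.1,0,0,0],[0,0.2,0.1,0,0,0],[0.003,0.2,0.1,0,0,0],[0,0.007,0.05,0.008,0,0.14],[0,0,0.05,0.008,0,0.14],[0,0,0,0.009,0,0.16],[0,0,0,0.009,0,0.16],[0,0,0,0.009,0,0.16],[0,0,0,0.009,0,0.16],[0,0,0,0.009,0,0.16],[0,0,0,0.009,0,0.16],[0,0,0,0.008,0,0.14],[0,0,0,0.008,0,0.142],[0,0,0,0,0,0],[0,0,0,0,0,0]]

```text
clock: 14.85
tool_pos: [0.5825, 0.0151, 0.2878]
ee_rot: [[-0.202, 0.979, 0.011], [0.978, 0.203, -0.055], [-0.056, -0.001, -0.998]]
wrist_force: [0.0, -0.3, -1.8]
width: 0.336
grip_force: 59.6
```

```bash
python3 - <<'E'
from h import *
want((.5828,.0145,.245),0,Rt(101.5)); d=lean(); screws(d); save(d,'wrist3.png',(200,100,440,300),3)
E
```

```text
t 14.85 pos [0.5825 0.0151 0.2878] yaw 101.69 zax [ 0.0107 -0.055  -0.9984] w 28.57 F 59.6 wf [ 0.  -0.3 -1.8] j6 -15.9
 shift(0.1m, before turn) [0.018 0.002 0.428]  after turn [0.018 0.002 0.428]  turn(pi/4) [-0.001 -0.002  0.004]
slopes [0.0551 0.0074] [ 0.0017 -0.0005] axis tool [ 0.0586 -0.0024  0.9983] world [-0.0035  0.0019 -1.    ]
A n [np.int64(335), np.int64(316)] circle [ 0.4904 -0.01  ] 0.022 mean [ 0.491  -0.0091] sep 0.0217 slot(deg) from centres 85.556816 from lobes [85.1 85.6] ztop 0.0666
B n [np.int64(276), np.int64(257)] circle [0.583  0.0147] 0.0224 mean [0.5825 0.017 ] sep 0.0225 slot(deg) from centres 99.024994 from lobes [104.8  95.7] ztop 0.0666
lid ((0.5365793704986572, 0.0019561871886253357), (0.1740092784166336, 0.12062680721282959), 15.037593841552734)
```

Request:
drive_tool:
  moves:
    - [[0.005,0.008,0.1,0,0,0],[0.005,0,0.1,0,0,0],[0.003,0,0.05,0,0,0],[0.003,0,0.05,0,0,0],[0.002,0,0.04,0,0,0],[0.002,0,0.04,0,0,0],[0.002,0,0.04,0,0,0],[0.002,0,0.04,0,0,0],[0,0,0,0,0,0],[0,0,0,0,0,0]]

```text
clock: 15.9
tool_pos: [0.5896, 0.0146, 0.252]
ee_rot: [[-0.199, 0.98, 0.031], [0.978, 0.2, -0.057], [-0.062, 0.019, -0.998]]
wrist_force: [1.2, 0.8, 28.3]
width: 0.333
grip_force: 63.7
```

```bash
python3 - <<'E'
from h import *
want((.5828,.0145,.242),0,Rt(101.5)); d=lean(); screws(d); save(d,'wrist3.png',(220,110,420,260),4)
print(state()['torque'])
E
```

```text
t 15.9 pos [0.5896 0.0146 0.252 ] yaw 101.5 zax [ 0.0307 -0.0571 -0.9979] w 28.29 F 63.7 wf [ 1.2  0.8 28.3] j6 -15.4
 shift(0.1m, before turn) [ 0.019 -0.069  0.098]  after turn [ 0.019 -0.067  0.099]  turn(pi/4) [0.024 0.006 0.   ]
slopes [0.0743 0.007 ] [-0.0224 -0.0032] axis tool [ 0.074  -0.0495  0.996 ] world [-0.0326  0.0056 -0.9995]
A n [np.int64(428), np.int64(400)] circle [ 0.4907 -0.0097] 0.0222 mean [ 0.491 -0.009] sep 0.0217 slot(deg) from centres 85.57999 from lobes [85.3 85.4] ztop 0.0666
B n [np.int64(302), np.int64(347)] circle [0.5829 0.0151] 0.022 mean [0.5825 0.0179] sep 0.0228 slot(deg) from centres 106.62073 from lobes [111.2  97.3] ztop 0.0666
lid ((0.5364872813224792, 0.002105407416820526), (0.17436307668685913, 0.12031738460063934), 15.056418418884277)
[-0.08490531 -0.46038932 -0.0168452 ]
```

View pics/wrist3.png

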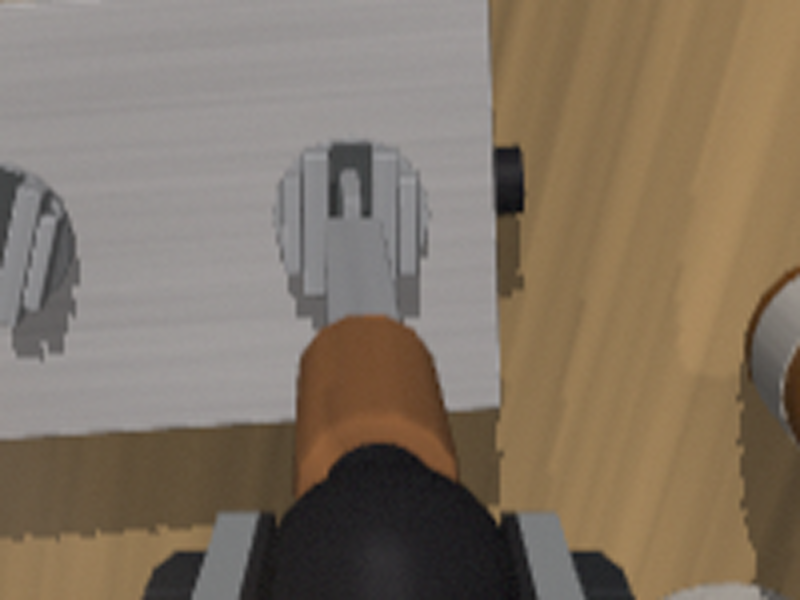

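The blade tip sits inside the slot at (350,170) in the crop, pressing with 28 N and leaning about 2°. I'll measure the tip height before going on.

```bash
python3 - <<'E'
from h import *
s=state(); d=dict(np.load('/tmp/wrist.npz')); p=cloud(d); q=(p-s['tool_pos'])@s['ee_rot']*1e3
u0=307
for v in range(147,190,2):
    r=slice(u0-8,u0+9); print(v,(p[v,r,2]*1e3)[::2].round(0).astype(int))
k=(abs(q[...,1])<14)&(abs(q[...,0])<30)&(q[...,2]>20)&(q[...,2]<140)
hv=cv2.cvtColor(d['image'],cv2.COLOR_RGB2HSV)
o=k&(hv[...,1]>110)&(hv[...,0]<20); print('handle z range',np.percentile(q[o][:,2],[1,99]))
g=k&(hv[...,1]<40)&(q[...,2]>50)&(hv[...,2]>80); print('shaft z min',np.percentile(q[g][:,2],[1,99]))
E
```

```text
147 [58 60 57 54 56 57 56 56 57]
149 [65 65 56 57 56 55 56 65 65]
151 [66 64 57 56 56 56 56 66 66]
153 [67 66 57 58 59 55 57 66 65]
155 [65 66 56 66 67 66 55 67 66]
157 [65 65 56 74 76 77 57 64 66]
159 [65 65 57 81 85 85 56 66 67]
161 [65 66 56 84 86 85 56 64 66]
163 [65 67 55 85 85 86 56 66 67]
165 [66 87 88 88 87 89 88 88 65]
167 [65 95 95 96 95 96 96 96 94]
169 [ 66 100 101 102 101 102 102 103 103]
171 [ 66 108 109 109 109 109 110 108 109]
173 [ 65 115 115 115 115 115 114 114 115]
175 [ 65 120 122 121 123 123 122 121 122]
177 [ 66 126 127 127 127 127 128 127 127]
179 [ 66 131 133 133 133 133 133 134 133]
181 [ 66 136 138 137 137 138 138 138 139]
183 [ 65 140 143 144 144 142 142 143 142]
185 [ 52 146 148 148 148 148 148 149 148]
187 [ 51 150 152 153 154 153 153 153 153]
189 [ 52 155 158 158 171 172 172 172 172]
handle z range [36.30123074 78.8882197 ]
shaft z min [ 93.4439079  139.00734587]
```

The handle edges put the ball about 10 mm lower in the pads than the TCP, so the tool reaches about 195 mm below the TCP and the blade is on the slot floor. I'll raise it 13 mm so the blade stays in the slot without load.

Request:
drive_tool:
  moves:
    - [[-0.004,0,-0.065,0,0,0],[-0.004,0,-0.065,0,0,0],[0,0,0,0,0,0],[0,0,0,0,0,0],[0,0,0,0,0,0]]

```text
clock: 16.45
tool_pos: [0.5848, 0.0152, 0.2553]
ee_rot: [[-0.2, 0.98, 0.015], [0.978, 0.2, -0.055], [-0.057, 0.003, -0.998]]
wrist_force: [5.4, 1.5, -0.1]
width: 0.331
grip_force: 61.2
```

```bash
python3 - <<'E'
from h import *
want((.5830,.0145,.2545),0,Rt(101.5)); d=lean(); screws(d)
p=cloud(d)
for v in range(141,170,2): print(v,(p[v,306:323,2]*1e3)[::2].round(0).astype(int))
print(state()['torque'])
E
```

```text
t 16.45 pos [0.5848 0.0152 0.2553] yaw 101.54 zax [ 0.0146 -0.0549 -0.9984] w 28.1 F 61.2 wf [ 5.4  1.5 -0.1] j6 -15.5
 shift(0.1m, before turn) [-0.003 -0.019  0.008]  after turn [-0.003 -0.019  0.008]  turn(pi/4) [ 0.004 -0.001  0.001]
slopes [0.0551 0.0074] [-0.0264 -0.0003] axis tool [ 0.058  -0.0287  0.9979] world [-0.0252 -0.0038 -0.9997]
A n [np.int64(406), np.int64(381)] circle [ 0.4906 -0.0098] 0.0222 mean [ 0.4911 -0.009 ] sep 0.0217 slot(deg) from centres 85.60769 from lobes [85.  85.4] ztop 0.0665
B n [np.int64(353), np.int64(296)] circle [0.583  0.0149] 0.0223 mean [0.5821 0.0176] sep 0.0229 slot(deg) from centres 94.80188 from lobes [103.4  90.2] ztop 0.0665
lid ((0.536399245262146, 0.002143390476703644), (0.1744687557220459, 0.12017669528722763), 15.093338966369629)
141 [51 53 54 53 52 52 52 50 52]
143 [52 53 52 52 52 52 52 53 51]
145 [52 51 51 52 53 52 52 53 53]
147 [53 52 52 55 57 55 54 51 53]
149 [59 58 56 56 57 58 56 55 60]
151 [66 65 55 57 57 56 55 65 66]
153 [66 66 57 57 56 56 56 64 65]
155 [65 66 56 56 57 56 55 64 65]
157 [66 66 66 66 56 56 56 65 66]
159 [66 65 75 75 73 57 56 65 65]
161 [66 66 85 86 85 57 56 66 66]
163 [67 67 89 88 89 57 56 66 66]
165 [64 67 88 88 89 57 56 65 67]
167 [65 66 89 89 88 58 56 66 66]
169 [96 96 97 96 97 97 96 67 66]
[ 0.38457044 -1.96770077  0.07010348]
```

The tool has tipped about 1.5° sideways in the pads. I'll re-plumb it by turning about tool x and re-centre it.

Request:
drive_tool:
  moves:
    - [[0,-0.01,0,-0.017,0,0],[-0.003,-0.009,0,-0.018,0,0],[0,0,0,0,0,0],[0,0,0,0,0,0],[0,0,0,0,0,0]]

```text
clock: 17.0
tool_pos: [0.5815, 0.0144, 0.2545]
ee_rot: [[-0.2, 0.979, 0.037], [0.978, 0.201, -0.05], [-0.056, 0.027, -0.998]]
wrist_force: [4.6, 0.3, -1.6]
width: 0.336
grip_force: 61.0
```

```bash
cat >> h.py <<'E'
def Rv(a,ax):
    ax=np.array(ax)/np.linalg.norm(ax); return Rd(a)@Ro.align_vectors([[0,0,1]],[ax])[0].as_matrix()
E
python3 - <<'E'
from h import *
want((.5830,.0145,.2545),0,Rv(101.5,(.0575,-.0275,1))); d=lean(); screws(d)
p=cloud(d)
for v in range(147,172,3): print(v,(p[v,304:325,2]*1e3)[::2].round(0).astype(int))
print(state()['torque'])
E
```

```text
t 17.0 pos [0.5815 0.0144 0.2545] yaw 101.54 zax [ 0.0373 -0.0495 -0.9981] w 28.57 F 61.0 wf [ 4.6  0.3 -1.6] j6 -15.9
 shift(0.1m, before turn) [-0.002  0.015  0.   ]  after turn [-0.002  0.015  0.   ]  turn(pi/4) [-0.001 -0.002  0.002]
slopes [0.0561 0.0073] [-0.0314 -0.0005] axis tool [ 0.0585 -0.0352  0.9977] world [-9.e-03  7.e-04 -1.e+00]
A n [np.int64(392), np.int64(413)] circle [ 0.4905 -0.0099] 0.0221 mean [ 0.491 -0.009] sep 0.0217 slot(deg) from centres 85.703735 from lobes [85.6 85.3] ztop 0.0665
B n [np.int64(351), np.int64(298)] circle [0.5828 0.0149] 0.0221 mean [0.5821 0.0175] sep 0.0229 slot(deg) from centres 95.46878 from lobes [103.9  90.2] ztop 0.0665
lid ((0.536536693572998, 0.0021098628640174866), (0.17426468431949615, 0.12032817304134369), 15.036595344543457)
147 [ 52 375  52  54  55  56  54  52  51  53  52]
150 [63 63 61 57 56 57 56 56 62 63 63]
153 [65 66 65 57 55 56 57 55 66 66 66]
156 [66 66 65 61 61 56 57 56 65 66 65]
159 [66 66 65 75 75 56 56 56 66 66 67]
162 [65 65 66 87 87 56 57 56 65 66 65]
165 [66 65 65 87 88 56 57 56 67 65 66]
168 [91 92 92 93 91 93 90 91 66 66 65]
171 [101 103 102 103 104 103 104 102  66  66  66]
[ 0.34485592 -1.49616572 -0.00790346]
```

Request:
drive_tool:
  moves:
    - [[0,0.015,0,-0.004,0,0],[0,0.015,0,-0.004,0,0],[0,0,0,0,0,0],[0,0,0,0,0,0],[0,0,0,0,0,0]]

```text
clock: 17.55
tool_pos: [0.5839, 0.0149, 0.2544]
ee_rot: [[-0.2, 0.979, 0.042], [0.978, 0.202, -0.048], [-0.056, 0.031, -0.998]]
wrist_force: [0.7, 0.4, -2.6]
width: 0.335
grip_force: 61.1
```

```bash
python3 - <<'E'
from h import *
want((.5830,.0145,.2545),0,Rv(101.5,(.0575,-.0325,1))); d=lean(); screws(d)
p=cloud(d)
for v in range(147,172,3): print(v,(p[v,304:325,2]*1e3)[::2].round(0).astype(int))
print(state()['torque'])
E
```

```text
t 17.55 pos [0.5839 0.0149 0.2544] yaw 101.55 zax [ 0.042  -0.0485 -0.9979] w 28.49 F 61.1 wf [ 0.7  0.4 -2.6] j6 -15.9
 shift(0.1m, before turn) [-0.002 -0.01  -0.001]  after turn [-0.002 -0.01  -0.001]  turn(pi/4) [-0.001 -0.002  0.002]
slopes [0.0563 0.0073] [-0.0243 -0.0027] axis tool [ 0.0583 -0.047   0.9972] world [-1.580e-02 -8.000e-04 -9.999e-01]
A n [np.int64(415), np.int64(396)] circle [ 0.4905 -0.0099] 0.0221 mean [ 0.491  -0.0089] sep 0.0216 slot(deg) from centres 85.35823 from lobes [85.2 85.6] ztop 0.0666
B n [np.int64(329), np.int64(309)] circle [0.583 0.015] 0.022 mean [0.5823 0.0175] sep 0.0227 slot(deg) from centres 98.85426 from lobes [104.6  92.5] ztop 0.0665
lid ((0.5365042686462402, 0.0022165626287460327), (0.17428945004940033, 0.12010466307401657), 15.018030166625977)
147 [52 51 53 55 54 52 52 51 51 52 52]
150 [63 57 55 55 56 57 62 61 62 61 50]
153 [65 57 57 57 56 57 65 66 65 65 55]
156 [67 62 61 57 57 58 65 65 65 65 64]
159 [66 74 75 74 57 58 64 66 65 66 65]
162 [66 87 86 87 56 55 66 65 66 65 67]
165 [64 87 87 88 55 56 65 65 66 66 65]
168 [93 91 92 91 91 92 66 66 67 66 66]
171 [104 102 103 103 102 102  65  67  66  65  65]
[ 0.0688224  -0.07030409 -0.0326329 ]
```

The blade is now free in the slot, with the moment near zero. Turning clockwise, first half.

Request:
drive_tool:
  moves:
    - [[0,0,0,0.0057,-0.0025,0.1],[0,0,0,0.0057,-0.0025,0.1],[0,0,0,0.0057,-0.0025,0.1],[0,0,0,0.0057,-0.0025,0.1],[0,0,0,0.0057,-0.0025,0.1],[0,0,0,0.0057,-0.0025,0.1],[0,0,0,0.0057,-0.0025,0.1],[0,0,0,0.0057,-0.0025,0.1],[0,0,0,0.0057,-0.0025,0.1],[0,0,0,0.0057,-0.0025,0.1],[0,0,0,0,0,0],[0,0,0,0,0,0]]

```text
clock: 18.8
tool_pos: [0.5848, 0.0145, 0.255]
ee_rot: [[0.55, 0.835, -0.002], [0.834, -0.549, -0.06], [-0.051, 0.031, -0.998]]
wrist_force: [1.7, -1.2, -3.4]
width: 0.338
grip_force: 61.0
```

```bash
cat >> h.py <<'E'
def look(tgt,a,ax=(.0565,-.025,1)):
    want(tgt,0,Rv(a,ax)); d=lean(); screws(d,.061); print('torque',state()['torque'].round(3)); return d
E
python3 - <<'E'
from h import *
look((.5835,.0145,.2545),56)
E
```

```text
t 18.8 pos [0.5848 0.0145 0.255 ] yaw 56.58 zax [-0.0018 -0.0598 -0.9982] w 28.72 F 61.0 wf [ 1.7 -1.2 -3.4] j6 29.6
 shift(0.1m, before turn) [-0.007 -0.011  0.005]  after turn [-0.007 -0.011  0.005]  turn(pi/4) [ 0.009 -0.007  0.014]
slopes [0.0424 0.0071] [-0.0263 -0.0018] axis tool [ 0.0435 -0.0414  0.9982] world [-1.250e-02 -7.000e-04 -9.999e-01]
A n [np.int64(330), np.int64(330)] circle [ 0.4903 -0.01  ] 0.0221 mean [ 0.491  -0.0093] sep 0.0218 slot(deg) from centres 85.98038 from lobes [85.6 85.1] ztop 0.0666
B n [np.int64(342), np.int64(277)] circle [0.5833 0.0152] 0.022 mean [0.5833 0.0176] sep 0.0228 slot(deg) from centres 65.39847 from lobes [75.4 60.2] ztop 0.0666
lid ((0.5360239744186401, 0.002076864242553711), (0.17463599145412445, 0.12015358358621597), 15.059226989746094)
torque [-0.682 -0.977  0.009]
```

Request:
drive_tool:
  moves:
    - [[0,0,0,0.005,-0.0025,0.1],[0,0,0,0.005,-0.0025,0.1],[0,0,0,0.005,-0.0025,0.1],[0,0,0,0.005,-0.0025,0.1],[0,0,0,0.005,-0.0025,0.1],[0,0,0,0.005,-0.0025,0.1],[0,0,0,0.005,-0.0025,0.1],[0,0,0,0.005,-0.0025,0.1],[0,0,0,0.005,-0.0025,0.1],[0,0,0,0.005,-0.0025,0.1],[0,0,0,0.005,-0.0025,0.1],[0,0,0,0,0,0],[0,0,0,0,0,0]]

```text
clock: 20.15
tool_pos: [0.5842, 0.0143, 0.2549]
ee_rot: [[0.991, 0.124, -0.043], [0.122, -0.992, -0.036], [-0.047, 0.03, -0.998]]
wrist_force: [-0.6, -4.4, -1.5]
width: 0.337
grip_force: 61.1
```

```bash
python3 - <<'E'
from h import *
d=look((.5835,.0145,.2545),0); save(d,'wrist4.png',(220,110,420,260),4)
E
```

```text
t 20.15 pos [0.5842 0.0143 0.2549] yaw 7.04 zax [-0.0433 -0.0357 -0.9984] w 28.65 F 61.1 wf [-0.6 -4.4 -1.5] j6 78.2
 shift(0.1m, before turn) [-0.006 -0.003  0.004]  after turn [-0.007 -0.002  0.004]  turn(pi/4) [ 0.015 -0.016  0.157]
slopes [0.0354 0.0071] [-0.0302 -0.0006] axis tool [ 0.0359 -0.0355  0.9987] world [-0.012   0.0039 -0.9999]
A none
B n [np.int64(345), np.int64(276)] circle [0.5829 0.0149] 0.0219 mean [0.5851 0.0162] sep 0.0227 slot(deg) from centres 14.994965 from lobes [25.4 10.5] ztop 0.0667
lid ((0.5369129180908203, 0.0027989670634269714), (0.17263443768024445, 0.12017146497964859), 15.125577926635742)
torque [-1.487 -0.179  0.087]
```

Request:
drive_tool:
  moves:
    - [[0,0,0,0.003,-0.0025,0.08],[0,0,0,0.003,-0.0025,0.08],[0,0,0,0.003,-0.0025,0.08],[0,0,0,0,0,0],[0,0,0,0,0,0]]

```text
clock: 20.7
tool_pos: [0.5842, 0.0147, 0.2549]
ee_rot: [[0.997, -0.064, -0.049], [-0.066, -0.997, -0.028], [-0.047, 0.031, -0.998]]
wrist_force: [-0.2, -6.0, -0.5]
width: 0.334
grip_force: 61.1
```

```bash
python3 - <<'E'
from h import *
d=look((.5835,.0145,.2545),0); save(d,'wrist4.png',(220,110,420,260),4)
E
```

```text
t 20.7 pos [0.5842 0.0147 0.2549] yaw -3.77 zax [-0.0492 -0.0282 -0.9984] w 28.35 F 61.1 wf [-0.2 -6.  -0.5] j6 88.7
 shift(0.1m, before turn) [-0.007  0.002  0.004]  after turn [-0.007  0.002  0.004]  turn(pi/4) [ 0.004 -0.009 -0.083]
slopes [0.0339 0.0071] [-0.032  -0.0002] axis tool [ 0.0345 -0.0333  0.9988] world [-0.0126  0.0028 -0.9999]
A n [np.int64(34), np.int64(47)] circle [ 0.504  -0.0194] 0.0103 mean [ 0.504  -0.0192] sep 0.0075 slot(deg) from centres 172.50998 from lobes [55.1 36.5] ztop 0.0664
B n [np.int64(260), np.int64(345)] circle [0.5824 0.015 ] 0.0223 mean [0.5853 0.0161] sep 0.023 slot(deg) from centres 5.7858963 from lobes [ 2.4 16.1] ztop 0.0667
lid ((0.5358865261077881, 0.0026172995567321777), (0.17471477389335632, 0.12004344910383224), 15.032594680786133)
torque [-1.672  0.183  0.227]
```

Request:
drive_tool:
  moves:
    - [[0,0,0,0.003,-0.0025,0.08],[0,0,0,0,0,0],[0,0,0,0,0,0],[0,0,0,0,0,-0.1],[0,0,0,0,0,-0.1],[-0.004,0.003,-0.1,0,0,0],[-0.008,0.006,-0.2,0,0,0],[0,0,0,0,0,0],[0,0,0,0,0,0]]

```text
clock: 21.65
tool_pos: [0.5853, 0.0158, 0.2854]
ee_rot: [[0.998, 0.028, -0.048], [0.027, -0.999, -0.023], [-0.049, 0.022, -0.999]]
wrist_force: [-0.1, -0.7, -1.6]
width: 0.336
grip_force: 61.1
```

```bash
python3 - <<'E'
from h import *
d=look((.4904,-.0103,.285),86)
E
```

```text
t 21.65 pos [0.5853 0.0158 0.2854] yaw 1.53 zax [-0.0485 -0.0231 -0.9986] w 28.59 F 61.1 wf [-0.1 -0.7 -1.6] j6 83.3
 shift(0.1m, before turn) [-0.954  0.234  0.056]  after turn [-0.326 -0.928 -0.001]  turn(pi/4) [-0.102  0.036 -1.873]
slopes [0.0535 0.0068] [-0.0261 -0.0026] axis tool [ 0.0518 -0.0481  0.9975] world [ 0.0021  0.0264 -0.9996]
A n [np.int64(50), np.int64(64)] circle [ 0.4949 -0.0197] 0.0141 mean [ 0.5006 -0.0211] sep 0.0091 slot(deg) from centres 140.16931 from lobes [139.1 105.5] ztop 0.0667
B n [np.int64(297), np.int64(138)] circle [0.5826 0.015 ] 0.0221 mean [0.587  0.0168] sep 0.0245 slot(deg) from centres 175.39026 from lobes [ 14.8 174.3] ztop 0.0667
lid ((0.5360713005065918, 0.0026379525661468506), (0.17410829663276672, 0.12014025449752808), 15.054122924804688)
torque [ 0.032 -0.02   0.039]
```

Request:
drive_tool:
  moves:
    - [[-0.2,0.05,0.01,0,0,0],[-0.25,0.06,0.015,0,0,0],[-0.25,0.06,0.015,0,0,0],[-0.25,0.06,0.015,0,0,0],[0,0,0,-0.0083,0.004,-0.155],[0,0,0,-0.0083,0.004,-0.155],[0,0,0,-0.0083,0.004,-0.155],[0,0,0,-0.0083,0.004,-0.155],[0,0,0,-0.0083,0.004,-0.155],[0,0,0,-0.0083,0.004,-0.155],[0,0,0,-0.0083,0.004,-0.155],[0,0,0,-0.0083,0.004,-0.155],[0,0,0,-0.0083,0.004,-0.155],[0,0,0,-0.0083,0.004,-0.155],[0,0,0,-0.0083,0.004,-0.155],[0,0,0,-0.0083,0.004,-0.155],[0,0,0,0,0,0],[0,0,0,0,0,0]]

```text
clock: 23.5
tool_pos: [0.4899, -0.0105, 0.2841]
ee_rot: [[0.085, 0.996, 0.023], [0.995, -0.083, -0.052], [-0.05, 0.027, -0.998]]
wrist_force: [-0.3, 0.2, -0.8]
width: 0.335
grip_force: 61.1
```

```bash
python3 - <<'E'
from h import *
d=look((.4904,-.0103,.285),85.5,(.0535,-.026,1))
s=state(); ee=s['ee_rot']; tip=s['tool_pos']+ee@[ .0535*.195,-.0026-.0261*.195,.195]; print('tip',tip)
E
```

```text
t 23.5 pos [ 0.4899 -0.0105  0.2841] yaw 85.14 zax [ 0.0226 -0.0524 -0.9984] w 28.47 F 61.1 wf [-0.3  0.2 -0.8] j6 -3.4
 shift(0.1m, before turn) [ 0.002  0.005 -0.009]  after turn [ 0.002  0.005 -0.009]  turn(pi/4) [ 0.001 -0.004 -0.007]
slopes [0.0575 0.0073] [-0.0241 -0.003 ] axis tool [ 0.0595 -0.0493  0.997 ] world [-0.0216  0.0111 -0.9997]
A n [np.int64(311), np.int64(196)] circle [ 0.4899 -0.0101] 0.0221 mean [ 0.4896 -0.0075] sep 0.0238 slot(deg) from centres 74.63988 from lobes [85.6 73.3] ztop 0.0665
B n [np.int64(352), np.int64(338)] circle [0.5825 0.0148] 0.0219 mean [0.5822 0.0151] sep 0.0219 slot(deg) from centres 14.990578 from lobes [14.8 15. ] ztop 0.0665
lid ((0.5364730358123779, 0.002259761095046997), (0.1744801253080368, 0.12031923234462738), 14.955718994140625)
torque [ 0.006 -0.014  0.047]
tip [ 0.48774614 -0.00978181  0.08885705]
```

Screw B reads 15.0°, which matches the box axis, so it is home. The tip is about 2.6 mm off screw A's slot, so I'll shift and descend.

Request:
drive_tool:
  moves:
    - [[0,0.015,0,0,0,0],[0,0.015,0,0,0,0],[0.006,-0.002,0.1,0,0,0],[0.003,-0.001,0.05,0,0,0],[0.003,-0.001,0.05,0,0,0],[0.003,-0.001,0.05,0,0,0],[0.002,-0.001,0.04,0,0,0],[0,0,0,0,0,0],[0,0,0,0,0,0]]

```text
clock: 24.45
tool_pos: [0.4936, -0.0108, 0.2559]
ee_rot: [[0.082, 0.996, 0.024], [0.995, -0.08, -0.053], [-0.051, 0.028, -0.998]]
wrist_force: [0.4, -0.1, -1.6]
width: 0.333
grip_force: 61.1
```

```bash
python3 - <<'E'
from h import *
d=look((.4928,-.0103,.2545),85.5,(.0555,-.025,1)); save(d,'wrist5.png',(220,110,420,260),4)
E
```

```text
t 24.45 pos [ 0.4936 -0.0108  0.2559] yaw 85.31 zax [ 0.0238 -0.0531 -0.9983] w 28.35 F 61.1 wf [ 0.4 -0.1 -1.6] j6 -3.4
 shift(0.1m, before turn) [ 0.005 -0.008  0.013]  after turn [ 0.006 -0.008  0.013]  turn(pi/4) [ 0.004 -0.006 -0.003]
slopes [0.0579 0.0072] [-0.0225 -0.0032] axis tool [ 0.0593 -0.0492  0.997 ] world [-0.0205  0.01   -0.9997]
A n [np.int64(311), np.int64(312)] circle [ 0.4903 -0.0099] 0.0224 mean [ 0.4904 -0.0073] sep 0.0231 slot(deg) from centres 84.930916 from lobes [79.  91.9] ztop 0.0665
B n [np.int64(415), np.int64(397)] circle [0.5822 0.0151] 0.0219 mean [0.5822 0.0151] sep 0.0218 slot(deg) from centres 15.107552 from lobes [14.9 15. ] ztop 0.0664
lid ((0.5364699363708496, 0.002102471888065338), (0.17446382343769073, 0.12040683627128601), 15.033529281616211)
torque [0.026 0.007 0.033]
```

View pics/wrist5.png

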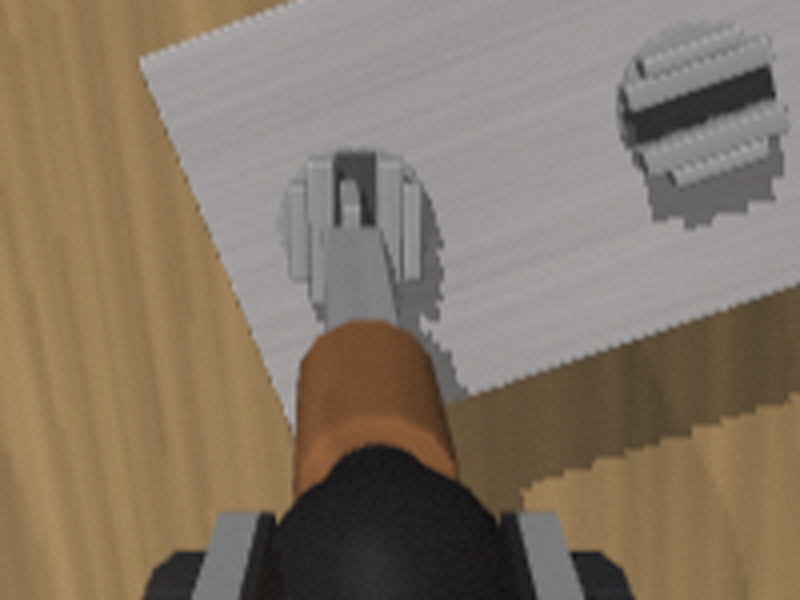

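The last view shows the blade inside screw A's slot at (350,200), slightly left of centre, with B's slot lying along the box at (705,105). I'll turn A about the tip axis.

Request:
drive_tool:
  moves:
    - [[-0.0024,0,0.01,0.0055,-0.0025,0.1],[-0.0024,0,0,0.0055,-0.0025,0.1],[-0.0024,0,0,0.0055,-0.0025,0.1],[-0.0024,0,0,0.0055,-0.0025,0.1],[-0.0024,0,0,0.0055,-0.0025,0.1],[-0.0024,0,0,0.0055,-0.0025,0.1],[-0.0024,0,0,0.0055,-0.0025,0.1],[-0.0024,0,0,0.0055,-0.0025,0.1],[-0.0024,0,0,0.0055,-0.0025,0.1],[-0.0024,0,0,0.0055,-0.0025,0.1],[0,0,0,0,0,0]]

```text
clock: 25.6
tool_pos: [0.4931, -0.0134, 0.2555]
ee_rot: [[0.763, 0.646, -0.021], [0.645, -0.763, -0.052], [-0.049, 0.026, -0.998]]
wrist_force: [0.3, -1.6, -2.2]
width: 0.338
grip_force: 61.1
```

```bash
python3 - <<'E'
from h import *
d=look((.4915,-.0125,.2549),40,(.0555,-.025,1))
E
```

```text
t 25.6 pos [ 0.4931 -0.0134  0.2555] yaw 40.2 zax [-0.0211 -0.0516 -0.9984] w 28.71 F 61.1 wf [ 0.3 -1.6 -2.2] j6 41.6
 shift(0.1m, before turn) [-0.006 -0.017  0.006]  after turn [-0.006 -0.017  0.006]  turn(pi/4) [ 0.001 -0.008  0.005]
slopes [0.053  0.0069] [-0.0235 -0.0029] axis tool [ 0.0518 -0.0475  0.9975] world [-0.0123  0.0181 -0.9998]
A n [np.int64(336), np.int64(280)] circle [ 0.4902 -0.0096] 0.0219 mean [ 0.4912 -0.0076] sep 0.023 slot(deg) from centres 49.962418 from lobes [59.3 46.5] ztop 0.0667
B n [np.int64(473), np.int64(467)] circle [0.5823 0.0149] 0.0221 mean [0.5826 0.0151] sep 0.0217 slot(deg) from centres 15.277809 from lobes [14.7 15.3] ztop 0.0666
lid ((0.5360914468765259, 0.0022448673844337463), (0.17442326247692108, 0.12045406550168991), 14.984763145446777)
torque [-0.352 -0.271  0.012]
```

Request:
drive_tool:
  moves:
    - [[-0.0024,0,0,0.0055,-0.0025,0.1],[-0.0024,0,0,0.0055,-0.0025,0.1],[-0.0024,0,0,0.0055,-0.0025,0.1],[-0.0024,0,0,0.0055,-0.0025,0.1],[-0.0024,0,0,0.0055,-0.0025,0.1],[-0.0024,0,0,0.0055,-0.0025,0.1],[-0.0024,0,0,0.0055,-0.0025,0.1],[-0.0024,0,0,0.0055,-0.0025,0.1],[-0.0024,0,0,0.0055,-0.0025,0.1],[0,0,0,0,0,0],[0,0,0,0,0,0]]

```text
clock: 26.75
tool_pos: [0.4907, -0.0142, 0.2553]
ee_rot: [[0.999, -0.001, -0.051], [-0.003, -1.0, -0.022], [-0.051, 0.022, -0.998]]
wrist_force: [0.7, -1.9, -1.3]
width: 0.334
grip_force: 61.1
```

```bash
python3 - <<'E'
from h import *
d=look((.4903,-.0133,.2549),-4,(.0555,-.025,1))
E
```

```text
t 26.75 pos [ 0.4907 -0.0142  0.2553] yaw -0.15 zax [-0.0513 -0.0219 -0.9984] w 28.39 F 61.1 wf [ 0.7 -1.9 -1.3] j6 80.7
 shift(0.1m, before turn) [-0.004 -0.009  0.004]  after turn [-0.004 -0.008  0.005]  turn(pi/4) [ 0.001 -0.007  0.086]
slopes [0.0526 0.0066] [-0.018  -0.0032] axis tool [ 0.0492 -0.0446  0.9978] world [-0.0019  0.0226 -0.9997]
A n [np.int64(339), np.int64(275)] circle [ 0.4899 -0.0099] 0.022 mean [ 0.4926 -0.0089] sep 0.0229 slot(deg) from centres 8.166718 from lobes [18.7  2.9] ztop 0.0666
B n [np.int64(479), np.int64(482)] circle [0.5822 0.0152] 0.0223 mean [0.5828 0.015 ] sep 0.0217 slot(deg) from centres 14.938232 from lobes [15.1 14.8] ztop 0.0667
lid ((0.536062479019165, 0.0027673915028572083), (0.1741652935743332, 0.120391346514225), 15.028135299682617)
torque [-0.731 -0.021  0.06 ]
```

Going on to yaw −8 against the stop, then backing off, lifting and moving aside to check.

Request:
drive_tool:
  moves:
    - [[-0.002,0,0,0.004,-0.002,0.08],[-0.002,0,0,0.004,-0.002,0.08],[0,0,0,0,0,0],[0,0,0,0,0,0]]

```text
clock: 27.2
tool_pos: [0.4903, -0.0139, 0.2554]
ee_rot: [[0.99, -0.127, -0.054], [-0.128, -0.992, -0.015], [-0.052, 0.022, -0.998]]
wrist_force: [-0.2, -1.5, 0.6]
width: 0.333
grip_force: 61.2
```

Request:
drive_tool:
  moves:
    - [[0,0,0,0.001,0,0.04],[0,0,0,0,0,0],[0,0,0,0,0,0],[0,0,0,-0.005,0.002,-0.1],[0,0,0,-0.005,0.002,-0.1],[-0.005,0.003,-0.1,0,0,0],[-0.01,0.005,-0.2,0,0,0],[-0.01,0.005,-0.2,0,0,0],[-0.01,-0.1,-0.2,0,0,0],[-0.01,-0.2,-0.2,0,0,0],[0,-0.2,0,0,0,0],[0,-0.2,0,0,0,0],[0,0,0,0,0,0],[0,0,0,0,0,0]]

```text
clock: 28.6
tool_pos: [0.4906, 0.0573, 0.3439]
ee_rot: [[0.999, -0.004, -0.052], [-0.005, -1.0, -0.021], [-0.052, 0.022, -0.998]]
wrist_force: [0.7, 0.5, -2.0]
width: 0.33
grip_force: 61.1
```

```bash
python3 - <<'E'
from h import *
d=look((.576,.299,.36),4,(.055,-.025,1))
for n in('scene','side'):
    e=grab(n); p=cloud(e)
    if n=='scene': screws(e)
    k=(p[...,2]>.09)&(p[...,2]<.101)&(np.hypot(p[...,0]-.576,p[...,1]-.299)<.07)
    print(n,cv2.minEnclosingCircle(p[k][:,:2].astype(np.float32)))
E
```

```text
t 28.6 pos [0.4906 0.0573 0.3439] yaw -0.31 zax [-0.0518 -0.0214 -0.9984] w 28.04 F 61.1 wf [ 0.7  0.5 -2. ] j6 88.6
 shift(0.1m, before turn) [ 0.831 -2.417 -0.256]  after turn [ 1.008 -2.346 -0.275]  turn(pi/4) [-0.009 -0.002 -0.095]
slopes [0.0551 0.0068] [-0.0192 -0.0036] axis tool [ 0.0535 -0.0494  0.9973] world [ 0.002   0.0278 -0.9996]
A n [np.int64(230), np.int64(235)] circle [ 0.4895 -0.0094] 0.022 mean [ 0.4902 -0.0093] sep 0.0218 slot(deg) from centres 15.293861 from lobes [14.9 15. ] ztop 0.0668
B n [np.int64(293), np.int64(285)] circle [0.5824 0.0152] 0.0223 mean [0.5824 0.0155] sep 0.0217 slot(deg) from centres 15.257446 from lobes [15.1 14.6] ztop 0.0667
lid ((0.5358652472496033, 0.0025153011083602905), (0.1742667406797409, 0.12056169658899307), 15.020915985107422)
torque [-0.019 -0.04   0.035]
A n [np.int64(54), np.int64(55)] circle [ 0.4926 -0.0092] 0.0216 mean [ 0.4936 -0.0082] sep 0.0217 slot(deg) from centres 14.515961 from lobes [14.1 13.3] ztop 0.0652
B n [np.int64(66), np.int64(68)] circle [0.5847 0.0158] 0.023 mean [0.5858 0.0167] sep 0.022 slot(deg) from centres 14.058533 from lobes [15.9 14.2] ztop 0.0655
lid ((0.5384193062782288, 0.0033154189586639404), (0.1749931424856186, 0.12107621133327484), 14.899211883544922)
scene ((0.5775907039642334, 0.30129680037498474), 0.04631321504712105)
side ((0.5753985643386841, 0.29512470960617065), 0.04904218018054962)
```

Both slots read about 15°, along the box, so both screws are home. Next I move over the pot and lean the tool 10° so it falls between the fingers when I let go.

Request:
drive_tool:
  moves:
    - [[0.05,-0.18,-0.05,0,0,0],[0.06,-0.22,-0.035,0,0,0],[0.06,-0.22,0,0,0,0],[0.06,-0.22,0,0,0,0],[0.06,-0.22,0,0,0,0],[0.06,-0.22,0,0,0,0],[0.06,-0.22,0,0,0,0],[0.06,-0.22,0,0,0,0],[0.06,-0.22,0,0,0,0],[0.06,-0.22,0,0,0,0],[0.06,-0.225,0,0,0,0],[0,0,0,0,0.075,0],[0,0,0,0,0.075,0],[0,0,0,0,0.075,0],[0,0,0,0,0,0],[0,0,0,0,0,0]]

```text
clock: 30.35
tool_pos: [0.557, 0.2946, 0.3436]
ee_rot: [[0.992, -0.005, 0.123], [-0.002, -1.0, -0.023], [0.123, 0.022, -0.992]]
wrist_force: [0.3, -0.4, -1.4]
width: 0.338
grip_force: 61.2
```

```bash
cat > pot.py <<'E'
from h import *
want((.557,.2955,.199),0,state()['ee_rot']); d=lean(); s=state()
print('tip',s['tool_pos']+s['ee_rot']@[.055*.195,-.0073,.195], 'down in tool',(s['ee_rot'].T@[0,0,-1]).round(4))
p=cloud(d); k=(p[...,2]>.09)&(p[...,2]<.102)&(np.hypot(p[...,0]-.576,p[...,1]-.299)<.055)
print('pot',k.sum(),cv2.minEnclosingCircle(p[k][:,:2].astype(np.float32)) if k.sum()>5 else '')
E
python3 pot.py
```

```text
t 30.35 pos [0.557  0.2946 0.3436] yaw -0.14 zax [ 0.1231 -0.0225 -0.9921] w 28.73 F 61.2 wf [ 0.3 -0.4 -1.4] j6 113.2
 shift(0.1m, before turn) [-0.178 -0.041  1.435]  after turn [-0.178 -0.041  1.435]  turn(pi/4) [0. 0. 0.]
slopes [0.0447 0.0072] [-0.0188 -0.0036] axis tool [ 0.0464 -0.049   0.9977] world [ 0.1691  0.0264 -0.9852]
tip [0.59198074 0.29752504 0.15126656] down in tool [-0.1233 -0.0221  0.9921]
pot 700 ((0.5751100778579712, 0.3005918860435486), 0.0458761565387249)
```

Request:
drive_tool:
  moves:
    - [[-0.045,-0.03,0.2,0,0,0],[-0.024,-0.004,0.2,0,0,0],[-0.025,-0.005,0.2,0,0,0],[-0.025,-0.005,0.2,0,0,0],[-0.025,-0.004,0.2,0,0,0],[-0.025,-0.004,0.2,0,0,0],[-0.012,-0.002,0.1,0,0,0],[-0.006,-0.001,0.05,0,0,0],[0,0,0,0,0,0],[0,0,0,0,0,0]]

```text
clock: 31.4
tool_pos: [0.5561, 0.2978, 0.2083]
ee_rot: [[0.992, -0.005, 0.126], [-0.002, -1.0, -0.022], [0.126, 0.021, -0.992]]
wrist_force: [0.4, -0.1, -1.9]
width: 0.336
grip_force: 61.2
```

Request:
drive_tool:
  moves:
    - [[-0.004,-0.001,0.03,0,0,0],[-0.003,0,0.02,0,0,0],[0,0,0,0,0,0],[0,0,0,0,0,0]]

```text
clock: 31.8
tool_pos: [0.5554, 0.2978, 0.2025]
ee_rot: [[0.992, -0.004, 0.125], [-0.002, -1.0, -0.022], [0.125, 0.022, -0.992]]
wrist_force: [0.9, 0.2, -1.4]
width: 0.332
grip_force: 61.3
```

```bash
python3 pot.py
```

```text
t 31.8 pos [0.5554 0.2978 0.2025] yaw -0.09 zax [ 0.1251 -0.0222 -0.9919] w 28.24 F 61.3 wf [ 0.9  0.2 -1.4] j6 114.6
 shift(0.1m, before turn) [0.011 0.022 0.037]  after turn [0.011 0.022 0.037]  turn(pi/4) [0. 0. 0.]
slopes [0.0465 0.0071] [-0.0228 -0.0032] axis tool [ 0.0476 -0.0493  0.9976] world [ 0.1722  0.0271 -0.9847]
tip [0.59044764 0.30073945 0.0101926 ] down in tool [-0.1251 -0.0218  0.9919]
pot 1903 ((0.5756252408027649, 0.3006097674369812), 0.045829590409994125)
```

Stepping down until light contact.

Request:
drive_tool:
  moves:
    - [[-0.004,-0.001,0.03,0,0,0],[0,0,0,0,0,0],[0,0,0,0,0,0]]

```text
clock: 32.15
tool_pos: [0.5569, 0.2981, 0.202]
ee_rot: [[0.992, -0.004, 0.129], [-0.002, -1.0, -0.021], [0.129, 0.021, -0.991]]
wrist_force: [-1.6, -0.4, 8.7]
width: 0.336
grip_force: 62.1
```

Request:
drive_tool:
  moves:
    - [[-0.003,0,0.02,0,0,0],[0,0,0,0,0,0],[0,0,0,0,0,0]]

```text
clock: 32.45
tool_pos: [0.5578, 0.2983, 0.2019]
ee_rot: [[0.991, -0.004, 0.132], [-0.002, -1.0, -0.02], [0.132, 0.02, -0.991]]
wrist_force: [-2.4, -1.2, 14.5]
width: 0.33
grip_force: 62.6
```

Request:
drive_tool:
  moves:
    - [[0.004,0,-0.04,0,0,0],[0,0,0,0,0,0],[0,0,0,0,0,0]]

```text
clock: 32.75
tool_pos: [0.5556, 0.2979, 0.202]
ee_rot: [[0.992, -0.004, 0.126], [-0.002, -1.0, -0.022], [0.126, 0.022, -0.992]]
wrist_force: [-1.1, -0.9, 5.9]
width: 0.329
grip_force: 61.8
```

Request:
drive_tool:
  moves:
    - [[0,0,0,0,0,0],[0,0,0,0,0,0],[0,0,0,0,0,0],[0,0,0,0,0,0],[0,0,0,0,0,0],[0,0,0,0,0,0],[0,0,0,0,0,0],[0,0,0,0,0,0],[0,0,0,0,0,0],[0,0,0,0,0,0],[0,0,0,0,0,0],[0,0,0,0,0,0]]
  fingers: 0

```text
clock: 33.95
tool_pos: [0.5551, 0.2977, 0.2011]
ee_rot: [[0.992, -0.004, 0.125], [-0.002, -1.0, -0.022], [0.125, 0.022, -0.992]]
wrist_force: [-0.3, 0.6, -0.5]
width: 0.999
grip_force: 0.0
```

```bash
python3 - <<'E'
from h import *
d=grab('wrist'); e=grab('side'); f=grab('scene')
ims=[cv2.resize(d['image'],(400,250))]
for g in(e,f):
    u,v=proj(g,[.57,.3,.12]).astype(int); ims.append(cv2.resize(g['image'][max(v-40,0):v+40,u-50:u+50],(400,320),interpolation=cv2.INTER_CUBIC))
top=np.zeros((320,400,3),np.uint8); top[:250]=ims[0]; ims[0]=top
blk=np.zeros((280,800,3),np.uint8)
a=np.hstack([cv2.resize(i,(266,213)) for i in ims]); cv2.imwrite('pics/fin.png',a[:,:,::-1])
p=cloud(d); im=d['image'].astype(int); s=state(); q=(p-s['tool_pos'])@s['ee_rot']
k=(im.max(2)<60)&(p[...,2]>.1)&(p[...,2]<.22)&(np.abs(p[...,0]-.55)<.12)&(np.abs(p[...,1]-.3)<.12)
n,l,st,c=cv2.connectedComponentsWithStats(k.astype(np.uint8))
for i in range(1,n):
    if st[i,4]>40: print(st[i],p[l==i].mean(0).round(3),q[l==i].min(0).round(3),q[l==i].max(0).round(3))
want((.55,.3,.3),0,s['ee_rot'])
E
```

```text
[406 250  21  68 828] [0.555 0.255 0.211] [-0.011  0.042 -0.019] [0.011 0.045 0.004]
[181 261  18  18  98] [0.561 0.352 0.211] [ 0.006 -0.056 -0.018] [ 0.007 -0.053 -0.003]
[434 261  22  18 140] [0.56  0.244 0.214] [ 0.006  0.052 -0.017] [ 0.008  0.057 -0.002]
[206 268  17  53 359] [0.551 0.341 0.215] [-0.011 -0.044 -0.021] [ 0.011 -0.042 -0.006]
[ 339  286   54   69 2410] [0.514 0.271 0.176] [-0.06   0.013  0.007] [-0.037  0.043  0.049]
t 34.1 pos [0.5552 0.2977 0.2011] yaw -0.1 zax [ 0.1246 -0.0225 -0.9919] w 85.05 F 0.0 wf [ 0.7 -0.5 -0. ] j6 114.6
 shift(0.1m, before turn) [ 0.072 -0.001 -0.988]  after turn [ 0.072 -0.001 -0.988]  turn(pi/4) [0. 0. 0.]
```

View pics/fin.png

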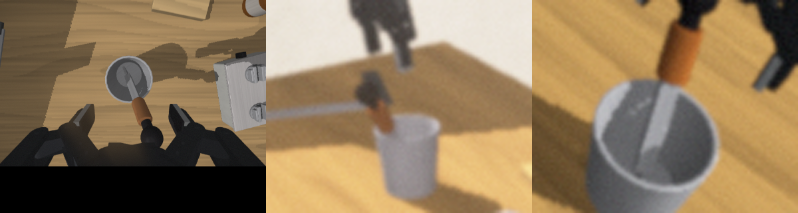

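The screwdriver leans blade-down in the pot, clear of the fingers. Lifting away.

Request:
drive_tool:
  moves:
    - [[0.04,0,-0.1,0,0,0],[0.04,0,-0.2,0,0,0],[0.04,0,-0.25,0,0,0],[0.03,0,-0.25,0,0,0],[0.03,0,-0.25,0,0,0],[0.03,0,-0.25,0,0,0],[0,0,0,0,0,0],[0,0,0,0,0,0],[0,0,0,0,0,0]]

```text
clock: 35.0
tool_pos: [0.5594, 0.3003, 0.3314]
ee_rot: [[0.992, -0.005, 0.123], [-0.002, -1.0, -0.023], [0.123, 0.023, -0.992]]
wrist_force: [0.6, 1.1, -0.0]
width: 0.998
grip_force: 0.0
```

```bash
python3 - <<'E'
from h import *
s=state(); print(s['clock'],s['tool_pos'],s['wrist_force'],s['grip_force'])
d=grab('wrist'); p=cloud(d); im=d['image'].astype(int)
k=(im.max(2)<60)&(p[...,2]>.1)&(p[...,2]<.22)&(np.abs(p[...,0]-.53)<.12)&(np.abs(p[...,1]-.3)<.12)
print('ball',k.sum(),p[k].mean(0))
print(close_job())
E
```

```text
35.0 [0.55935855 0.30034542 0.33142137] [ 0.55714299  1.07064568 -0.04410003] 0.0
ball 866 [0.51046329 0.27106091 0.17888157]
the job is handed in; nothing more can be done
None
```

The job is handed in at 35.0 s: both slots measured along the box (about 15°, its long-side angle), so both screws are home, and the screwdriver stands blade-down in the pot, leaning on its rim, with the gripper clear.

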